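Shut the valve cases in the press and stock the spring tower

ROBOT

A 7-joint arm with a two-finger parallel gripper is mounted at the origin on the work surface. World frame = base frame: x ahead of the robot, y to its left, z up, the work surface at z = 0. Lengths are in m, angles in rad, forces in N, time in s.
With the tool pointing down it reaches from about 0.4 to 0.875 m from the base axis. Payload 19.3 kg.
Tool frame: the origin (TCP) lies on the centre line of the jaws, within the pads' length; the fingertips stand 14 mm ahead of it and the grasp point (between the pads) lies 5 mm behind it; y points along the fingers, x is the direction in which the jaws open and shut, and the axes are right-handed (so a half turn about y gives the same grasp; the last joint's range is limited). The gripper opens to 85 mm and grips with 20 to 120 N. Pads are 22 mm wide; open, the fingers measure 114 mm over their backs; the gripper's body (76 mm by 85 mm) begins 54 mm behind the grasp point. The pads swing forward as they close: fully open they stand 13 mm farther back than shut.
Start: joints at [-1.269, 0.521, -0.036, 1.599, 0.021, 1.021, -0.113], TCP at [0.227, 0.582, 0.245] pointing down, gripper open.
Joint ranges: [-2.91, 2.91], [-0.3, 2.13], [-1.5, 1.42], [0.17, 2.43], [-1.26, 4.41], [0.16, 1.93], [-2.52, 2.52]. Speed limits (rad/s): [1.89, 1.89, 2.39, 2.39, 3.01, 3.01, 3.01].

INTERFACE

Orientations are given as [roll, pitch, yaw] about the fixed x, y, z axes, in that order (R = Rz(yaw) Ry(pitch) Rx(roll)).
In Python, from workcell import monitor, grab_frame, workorder gives the robot as it stands.
- The arm moves only by the tool drive_tool, never from a script. Its argument "steps" is one flat list of numbers, 5 for each row, row after row: the finger opening in mm, from 0 to 85.4, then the shift along the world's x, y, z in mm, then the turn about the world's z in degrees. In form: [fingers, tx, ty, tz, twist, fingers, tx, ty, tz, twist, ...]. A call has exactly 5 rows; each row shifts and turns the commanded pose from where the row before left it; what a row does not reach is not made up. A row lasts 1/12 s, in which the tool goes at most 41.7 mm and 7.16 degrees, less where a joint would pass 70% of its speed; a pose out of reach is approached as far as the arm can. A call is refused whole if a number of a shift passes 41.7 or a number of a turn 7.16, either way. A call with a gripper value outside its range is refused whole. The fingers move at their own pace and stop on an object; "grip_force" is the grip in N (left out, the last holds). Time passes only in rows, so rows that do not move let the fingers close, or fill a call up. It gives the time, the measured TCP pose, the force and the opening at its end, in the units of the state.
- monitor.observe(): the state, without advancing time (a new reading comes with each control period).
- grab_frame(name): name is "scene" or "top" or "wrist"; returns a dict with "frame" (420x560x3 uint8, red, green, blue), "vertical_fov" (degrees; the focal length in pixels is half the picture's height over the tangent of half this angle, whatever the lens; pixels are square), "cx", "cy" (the principal point, pixels), "xyz" and "orientation" of the camera in the world. Camera axes: x right, y down, z forward; pixel columns grow to the right and rows downward; lengths in m; the calibration is good to about 2 mm. The wrist camera is an equidistant fisheye: a pixel r from the principal point sees the ray r / f radians off the axis. A picture is of the moment at which its call begins. There is no depth.
- workorder.job_done(): hands the job in, once; it reports no verdict.
The state is a dict: "clock": time; "qpos": joint angles; "qd": joint speeds; "joint_efforts": joint torques, N m; "position": TCP position; "tool_rot": TCP orientation; "force": force on the tool from outside, world axes, zero at the start; "moment": the same for the moment, N m; "grip_width": finger opening in m.
Only numpy, scipy, OpenCV 4.12 (cv2) and the standard library are available. Lean on these libraries where they do the work, as an engineer would, in place of code of your own. Each camera call takes 0.05 s, during which the arm holds its last target. There are 200 camera calls.

TASK

Shut the cap of every white valve case lying on the stall: lay the cases one at a time in the cradle of the closing press and squeeze its two handles together until the cap snaps home (shut caps nowhere but in the press). Stack all the shut cases flat in the spring tower, pushing the pile down so that in the end no case stands above the tower's rim, and leave the handles of the press open; do not knock over or shove away the standing glass, spray can and carton.

Things in the scene. Friction and masses are not known exactly. Their poses are not given: they have to be found in the camera images.
- press: Grey bench-top closing press, fixed, base plate 200 x 150 mm. Origin on the table under the middle of its cradle; x points from the handles over the cradle to the two pivots, y along a case lying in the cradle, z up. Two steel arms, hinged on vertical pins at x = 110, y = +-30 mm, pass the cradle at y = +-86 mm (tops 60 mm over the table) and end in two handles side by side at x = -68 to -145 mm.
- jaws (a point): Midpoint between the two round rubber jaws on the arms, at the ends of the cradle, 50 mm over the table (the middle height of a case in the cradle; jaws from 34 to 66 mm). The jaws lie on the press's y axis; the gap between them is 128 mm with the handles open, 106 mm with the handles fully closed.
- cradle (a point): Centre of the cradle's floor, 30 mm over the table; axes of the press. A case lies here with its length along y, the middle of its length within 4 mm of this point, between four pointed pins (radius 6, 13 mm higher than the floor) at x = +-28.8, y = +-34 mm: 45.6 mm of room for the 40 mm case. The floor is 50 (x) by 60 mm (y); beside the case, between the pins, fingers may go down to floor height.
- handles (a point): Midway between the two black rubber handles where they are best squeezed, 51 mm over the table, at x = -95 mm of the press, same axes. Each bar is 9 mm wide, 22 mm tall (40 to 62 mm over the table, free below). Over their outsides, along y, they measure 66 mm open, 28 mm fully closed. Squeezing takes 1.5 to 3.5 N on each when empty, 11 to 13 N to get over the snap of a case.
- press_left (a joint): Hinge of one press arm, rad: 0 = open (its spring brings it back), 0.1 = handles fully closed. The other arm is geared to it and moves alike. With a case in the cradle the jaws have closed on it at about 0.045 and its cap snaps home soon after; a shut case stops the handles at about 0.083, well before their end.
- tower: Spring tower, fixed: wooden foot 170 x 100 mm, two aluminium C-shaped end channels, rims 180 mm over the table, open in the middle of both long sides (90 mm) for fingers. Origin on the table under its centre, x along its length, z up. Inside 118 (x) by 46 mm (y): a shut case (110 x 40 mm) fits flat with its length along x, either end first; one with the cap standing off does not.
- rim (a point): Middle of the tower's mouth, at rim height (180 mm over the table); axes of the tower.
- platform (a joint): How far the tower's platform has sunk, m: 0 = up, its top 14 mm below the rim; 0.154 = bottom, its top 12 mm over the table. Spring-loaded (39 N/m) with a stiff guide (5 N of friction): a case laid on it does not sink by itself; pushed on from above with 5 to 12 N it sinks, and loaded it stays where it was pushed. Each case is 40 mm high.
- case1: White plastic valve case, 40 x 40 mm in section, 160 g, origin inside on its long axis, x along its length. As found its cap (the +x end, 35 mm) stands off with an 8 mm dark gap: x = -55 to +63 mm; shut it is 110 mm long and the origin its exact middle. The body, to be gripped across its 40 mm, is x = -55 to +20 mm. The four long sides are alike; it may lie on any. May be absent.
- case1_cap (a joint): How far the cap has been pushed on, m: 0 = standing off (as found), 0.008 = shut. It resists with up to 20 N in its first 2 mm, then gives; past 4 mm it snaps shut by itself, and stays shut.
- case2: White plastic valve case, 40 x 40 mm in section, 160 g, origin inside on its long axis, x along its length. As found its cap (the +x end, 35 mm) stands off with an 8 mm dark gap: x = -55 to +63 mm; shut it is 110 mm long and the origin its exact middle. The body, to be gripped across its 40 mm, is x = -55 to +20 mm. The four long sides are alike; it may lie on any. May be absent.
- case2_cap (a joint): How far the cap has been pushed on, m: 0 = standing off (as found), 0.008 = shut. It resists with up to 20 N in its first 2 mm, then gives; past 4 mm it snaps shut by itself, and stays shut.
- case3: White plastic valve case, 40 x 40 mm in section, 160 g, origin inside on its long axis, x along its length. As found its cap (the +x end, 35 mm) stands off with an 8 mm dark gap: x = -55 to +63 mm; shut it is 110 mm long and the origin its exact middle. The body, to be gripped across its 40 mm, is x = -55 to +20 mm. The four long sides are alike; it may lie on any. May be absent.
- case3_cap (a joint): How far the cap has been pushed on, m: 0 = standing off (as found), 0.008 = shut. It resists with up to 20 N in its first 2 mm, then gives; past 4 mm it snaps shut by itself, and stays shut.
- case4: White plastic valve case, 40 x 40 mm in section, 160 g, origin inside on its long axis, x along its length. As found its cap (the +x end, 35 mm) stands off with an 8 mm dark gap: x = -55 to +63 mm; shut it is 110 mm long and the origin its exact middle. The body, to be gripped across its 40 mm, is x = -55 to +20 mm. The four long sides are alike; it may lie on any. May be absent.
- case4_cap (a joint): How far the cap has been pushed on, m: 0 = standing off (as found), 0.008 = shut. It resists with up to 20 N in its first 2 mm, then gives; past 4 mm it snaps shut by itself, and stays shut.
- glass: Clear drinking glass, 110 mm tall, 68 mm wide; origin under its middle. Not to be disturbed.
- spraycan: Spray can, 150 mm tall, 52 mm wide; origin under its middle. Not to be disturbed.
- carton: Plain cardboard carton standing on end, 45 x 45 x 115 mm; origin under its middle. Not to be disturbed.
There are look-alikes about, which are no part of the job. There is more than one size of the tower; the job needs the smaller.

How it is judged:
By the outcome, as a careful person would: the job done as asked, in the order asked, and still so for the second after the job is handed in, with the robot touching nothing.
Of case1, case2, case3, case4 only 2 to 4 are there at a start; the rules pass over those that are not, and their reading is None.
At some moment in a run one of case1, case2, case3, case4 may be knocked a few centimetres aside while the robot is not near it.
Once in a run the grip may slacken for a moment while it holds something.
It also fails if it takes over 210 s, if anything falls off the work surface, if the arm or the gripper's body presses on something with over 40 N, if the wrist force passes 120 N, or if a joint passes its speed limit or range.

## Working session

There is one attempt and no reset: what is moved stays moved. The work goes in short steps, Python scripts to look and compute and a tool call to move; the robot and the scene stay as the last step left them, time stands still between calls to the robot, and variables do not carry over. Pictures are saved under pics/ and viewed, about 12 in all and at most 16, crops included, and the job is handed in when it is done.

Besides the shell and the picture viewer there is one more tool, called after "Call:" in YAML: its name, and indented under it one key for each argument. drive_tool: Moves the arm, as the interface text tells. Its arguments: {"type":"object","properties":{"steps":{"type":"array"},"grip_force":{"type":"number"}},"required":["steps"]}

```bash
ls; mkdir -p pics; cat > h.py <<'E'
import numpy as np, cv2
from scipy.spatial.transform import Rotation as R
from workcell import monitor, grab_frame, workorder
def grab(n,save=None):
    f=grab_frame(n); 
    if save: cv2.imwrite('pics/'+save,f['frame'][:,:,::-1])
    return f
def cam(f):
    o=f['orientation']; o=np.array(o)
    M=o if o.shape==(3,3) else (R.from_quat(o) if o.size==4 else R.from_euler('xyz',o)).as_matrix()
    F=210/np.tan(np.radians(f['vertical_fov'])/2)
    return M,np.array(f['xyz']),F
def px2w(f,u,v,z,fish=False):
    M,p,F=cam(f); a=np.array([u-f['cx'],v-f['cy']]);r=np.hypot(*a)
    d=np.array([*(a/r*np.sin(r/F)),np.cos(r/F)]) if fish else np.array([*(a/F),1])
    d=M@d; return p+d*(z-p[2])/d[2]
def w2px(f,P,fish=False):
    M,p,F=cam(f); c=M.T@(np.array(P)-p)
    if fish:
        r=np.hypot(c[0],c[1]);t=np.arctan2(r,c[2]);return np.array([f['cx'],f['cy']])+c[:2]/r*t*F
    return np.array([f['cx'],f['cy']])+c[:2]/c[2]*F
E
python3 - <<'E'
from h import *
print(monitor.observe())
for n in ['scene','top','wrist']:
    f=grab(n,n+'0.png'); print(n,{k:v for k,v in f.items() if k!='frame'})
E
```

```text
pics
{'clock': 0.0, 'qpos': array([-1.26918106,  0.52200971, -0.03632187,  1.59999678,  0.02119312,
        1.02109173, -0.11278339]), 'qd': array([ 0.00151716,  0.00053097,  0.00114677,  0.00050484,  0.00057995,
       -0.00190371, -0.00106232]), 'joint_efforts': array([-1.20823803e-03, -9.27109838e+01,  1.97935246e+00, -3.69927871e+01,
        1.78014860e-02,  8.36507214e-03, -2.87184992e-05]), 'position': array([0.22698645, 0.58198559, 0.24473248]), 'tool_rot': array([-1.57087287e+00,  1.11821718e-03,  1.19897906e+00]), 'force': array([-0.35467775, -0.10248058,  0.28066314]), 'moment': array([ 0.06107703, -0.00133517,  0.03727993]), 'grip_width': 0.08526877078522588}
scene {'vertical_fov': 50.401355937950456, 'cx': 272.6760564085271, 'cy': 210.36360723125767, 'xyz': array([0.88056984, 0.56878558, 0.89720238]), 'orientation': array([-2.39183432, -0.01115329,  2.55513964])}
top {'vertical_fov': 53.40853242385074, 'cx': 276.9003066868177, 'cy': 214.72199193035996, 'xyz': array([ 0.32659748, -0.02122   ,  1.274888  ]), 'orientation': array([-3.01483773, -0.01706432, -1.55766802])}
wrist {'vertical_fov': 65.70646984690485, 'cx': 279.25146156022316, 'cy': 210.01051120586578, 'xyz': array([0.15671762, 0.60983186, 0.37211738]), 'orientation': array([2.84165428e+00, 1.13663087e-03, 1.19850498e+00])}
```

View pics/top0.png

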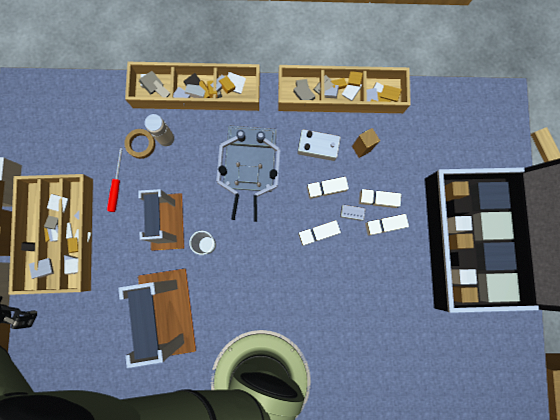

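View pics/scene0.png

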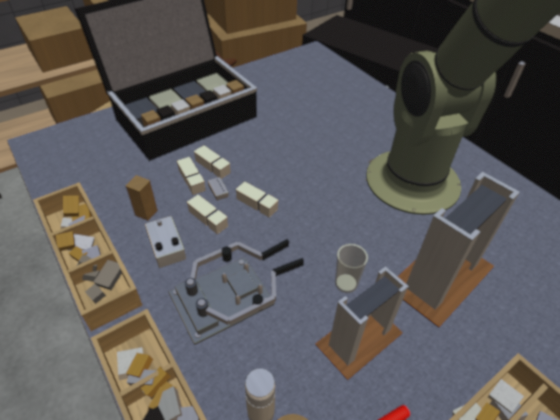

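```bash
python3 - <<'E'
import cv2,numpy as np
i=cv2.imread('pics/top0.png')
a=cv2.resize(i[165:255,285:425],None,fx=5.7,fy=5.7,interpolation=cv2.INTER_CUBIC)[:,:800]
cv2.imwrite('pics/c1.png',a)
b=cv2.resize(i[110:260,125:295],None,fx=4,fy=4,interpolation=cv2.INTER_CUBIC)
cv2.imwrite('pics/c2.png',b)
E
```

```text
(no output)
```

View pics/c1.png

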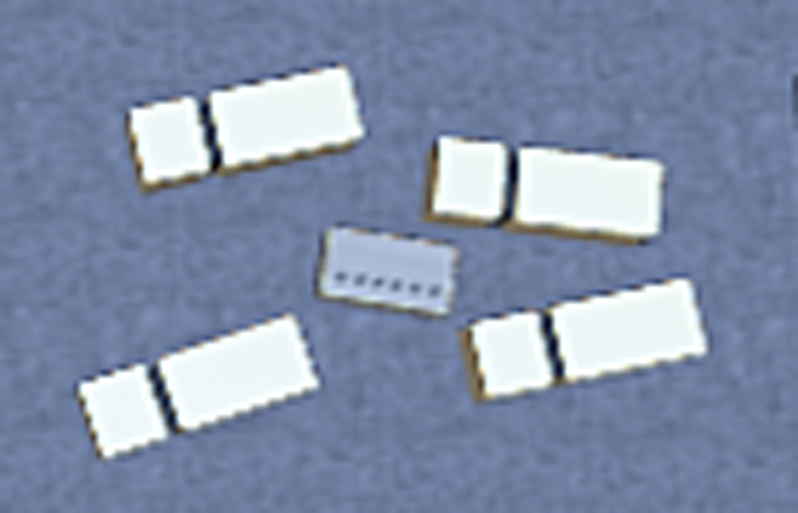

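View pics/c2.png

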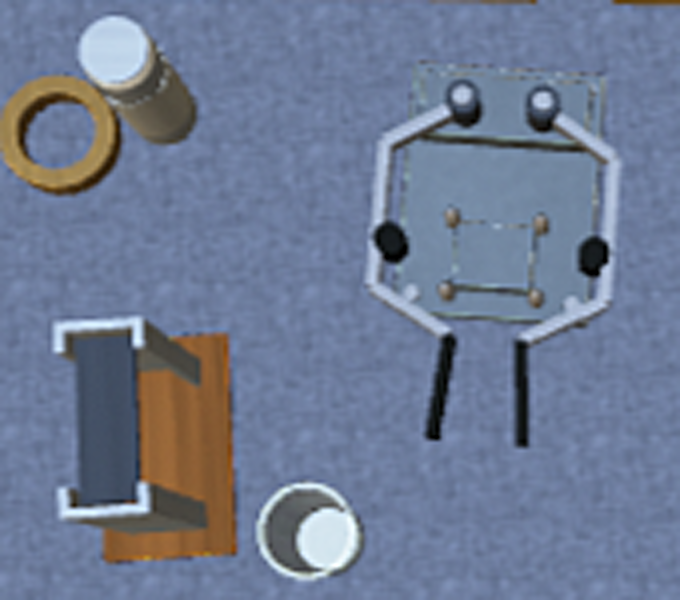

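```bash
cat >> h.py <<'E'
def cases(f,fish=False,z=0.04,roi=None,amin=150):
    I=f['frame'].astype(int); m=((I.min(2)>200)).astype(np.uint8)
    if roi is not None:
        k=np.zeros_like(m);x0,y0,x1,y1=roi;k[y0:y1,x0:x1]=1;m*=k
    cs,_=cv2.findContours(m,0,cv2.CHAIN_APPROX_NONE); out=[]
    for c in cs:
        if cv2.contourArea(c)<amin/3: continue
        P=np.array([px2w(f,u,v,z,fish)[:2]*1000 for u,v in c[:,0,:]],np.float32)
        (x,y),(a,b),_=r=cv2.minAreaRect(P); bx=cv2.boxPoints(r)
        e=bx[1]-bx[0] if np.linalg.norm(bx[1]-bx[0])>np.linalg.norm(bx[2]-bx[1]) else bx[2]-bx[1]
        out.append((round(x,1),round(y,1),round(max(a,b),1),round(min(a,b),1),round(np.degrees(np.arctan2(e[1],e[0]))%180,1),np.round(c[:,0,:].mean(0)).tolist()))
    return out
E
python3 - <<'E'
from h import *
f=grab('top')
for c in cases(f,roi=(285,165,425,255)): print(c)
C=lambda a:(a[0]/4+125-.4,a[1]/4+110-.4)
W=lambda a,z:np.round(px2w(f,*C(a),z)*1000)[:2]
print('pins',[W(a,.043) for a in [(453,216),(541,223),(447,290),(536,297)]])
print('pivots',[W(a,.06) for a in [(462,97),(543,100)]],'jaws',[W(a,.066) for a in[(390,240),(593,255)]])
print('handles',[W(a,.062) for a in[(449,338),(433,437),(522,343),(522,443)]])
print('rim',[W(a,.18) for a in[(55,325),(143,318),(150,513),(62,517)]],'foot',[W(a,.0) for a in[(105,560),(235,553),(228,335)]])
print('glass',W((310,530),.11),W((328,538),.0),'can',W((117,50),.15))
D=lambda u,v,z:np.round(px2w(f,u,v,z)*1000)[:2]
print('bigrim',[D(*a,.18) for a in[(120,287),(155,285),(162,360),(128,366)]],'carton',D(367,140,.115),'box',D(319,145,.04))
E
```

```text
(420.6, -127.8, 38.4, 33.9, np.float32(19.2), [306.0, 237.0])
(441.0, -187.6, 73.7, 37.6, np.float32(109.2), [326.0, 230.0])
(452.8, -331.1, 38.0, 33.9, np.float32(12.1), [374.0, 227.0])
(466.8, -392.4, 73.6, 38.4, np.float32(102.8), [395.0, 222.0])
(539.9, -373.5, 74.3, 38.6, np.float32(84.5), [388.0, 198.0])
(546.2, -310.7, 38.4, 33.8, np.float32(173.7), [367.0, 196.0])
(564.2, -151.4, 38.3, 33.8, np.float32(12.4), [314.0, 189.0])
(577.7, -212.9, 73.8, 38.3, np.float32(102.4), [334.0, 185.0])
pins [array([638.,  80.]), array([633.,  13.]), array([581.,  83.]), array([576.,  16.])]
pivots [array([725.,  74.]), array([724.,  13.])] jaws [array([613., 124.]), array([604., -26.])]
handles [array([541.,  79.]), array([467.,  89.]), array([538.,  25.]), array([464.,  24.])]
rim [array([524., 330.]), array([530., 272.]), array([401., 261.]), array([397., 318.])] foot [array([377., 340.]), array([384., 242.]), array([551., 254.])]
glass [395. 168.] [396. 172.] can [725. 307.]
bigrim [array([273., 363.]), array([279., 274.]), array([ 93., 247.]), array([ 77., 331.])] carton [ 695. -296.] box [ 701. -166.]
```

Call:
drive_tool:
  steps: [85,23,-28,6,0,85,23,-28,6,0,85,23,-28,6,0,85,23,-28,6,0,85,23,-28,6,0]
  grip_force: 60

```text
clock: 0.62
position: [0.3428, 0.4407, 0.2755]
tool_rot: [-1.571, 0.0, 1.199]
force: [0.7, 0.2, 0.4]
grip_width: 0.0853
```

Call:
drive_tool:
  steps: [85,23,-28,6,0,85,23,-28,6,0,85,23,-28,6,0,85,23,-28,6,0,85,23,-28,6,0]

```text
clock: 1.03
position: [0.4579, 0.3006, 0.3057]
tool_rot: [-1.571, -0.0, 1.199]
force: [0.4, 0.5, -0.3]
grip_width: 0.0849
```

```bash
python3 - <<'E'
from h import *
f=grab('wrist','w1.png'); o=monitor.observe(); print(o['clock'],o['position'],o['tool_rot'],f['xyz'],f['orientation'])
I=cv2.imread('pics/w1.png')
for z,X,c in [(.18,[(59,23),(59,-23),(-59,-23),(-59,23)],(0,0,255)),(0,[(85,50),(85,-50),(-85,-50),(-85,50)],(0,255,255))]:
    t=np.radians(4.3); 
    pts=[w2px(f,[.4635+(x*np.cos(t)-y*np.sin(t))/1000,.296+(x*np.sin(t)+y*np.cos(t))/1000,z],True) for x,y in X]
    cv2.polylines(I,[np.int32(np.round(pts))],True,c,1); print(np.round(pts).tolist())
cv2.imwrite('pics/w1b.png',I)
E
```

```text
1.0833 [0.46275662 0.29457623 0.30684377] [-1.57428979e+00  4.63759215e-04  1.19191016e+00] [0.38757372 0.32833673 0.43299489] [2.84172980e+00 5.67024112e-05 1.19851568e+00]
[[329.0, 262.0], [282.0, 282.0], [218.0, 163.0], [270.0, 137.0]]
[[335.0, 212.0], [272.0, 241.0], [216.0, 134.0], [284.0, 101.0]]
```

View pics/w1b.png

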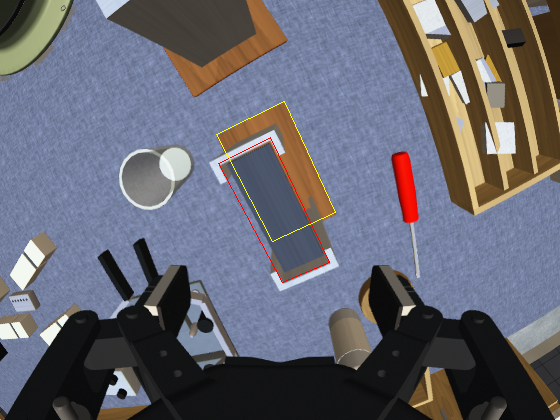

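Call:
drive_tool:
  steps: [85,10,-30,0,-6,85,10,-30,0,-6,85,10,-30,0,-6,85,10,-30,0,-6,85,10,-30,0,-6]

```text
clock: 1.5
position: [0.5072, 0.1508, 0.3053]
tool_rot: [-1.571, -0.0, 0.67]
force: [0.8, 0.7, 0.5]
grip_width: 0.0854
```

Call:
drive_tool:
  steps: [85,10,-30,0,-6,85,10,-30,0,-6,85,10,-30,0,-6,85,0,0,0,0,85,0,0,0,0]

```text
clock: 1.92
position: [0.5373, 0.0607, 0.3052]
tool_rot: [-1.571, 0.0, 0.358]
force: [0.1, 0.8, -0.5]
grip_width: 0.0852
```

```bash
cat >> h.py <<'E'
def fr(o,yaw,P):
    t=np.radians(yaw); x,y=P[0],P[1]
    return [o[0]+(x*np.cos(t)-y*np.sin(t))/1000,o[1]+(x*np.sin(t)+y*np.cos(t))/1000]
E
python3 - <<'E'
from h import *
f=grab('wrist','w2.png'); o=monitor.observe(); print(o['clock'],o['position'],o['tool_rot'])
I=cv2.imread('pics/w2.png')
o=(.607,.048);yw=-4
def pl(X,z,c):
    pts=[w2px(f,[*fr(o,yw,p),z],True) for p in X]; cv2.polylines(I,[np.int32(np.round(np.array(pts)*8))],True,c,1,shift=3); print(np.round(np.mean(pts,0),1).tolist())
pl([(25,30),(25,-30),(-25,-30),(-25,30)],.03,(0,0,255))
for s in((1,1),(1,-1),(-1,1),(-1,-1)):
    pl([(28.8*s[0]+6*np.cos(a),34*s[1]+6*np.sin(a)) for a in np.arange(0,6.3,.5)],.03,(0,255,0))
    pl([(28.8*s[0]+1*np.cos(a),34*s[1]+1*np.sin(a)) for a in np.arange(0,6.3,.5)],.043,(255,0,255))
for s in(1,-1): pl([(-68,33*s),(-145,33*s)],.062,(0,255,255))
cv2.imwrite('pics/w2b.png',cv2.resize(I,None,fx=1.4,fy=1.4))
E
```

```text
1.9667 [0.53701375 0.06216625 0.30513335] [-1.57063252e+00  3.46266251e-04  3.61032123e-01]
[326.2, 200.3]
[357.6, 186.8]
[359.9, 189.0]
[334.0, 231.7]
[335.4, 235.2]
[318.2, 168.0]
[319.3, 169.7]
[295.2, 214.8]
[295.6, 217.9]
[259.6, 145.7]
[237.4, 196.4]
```

View pics/w2b.png

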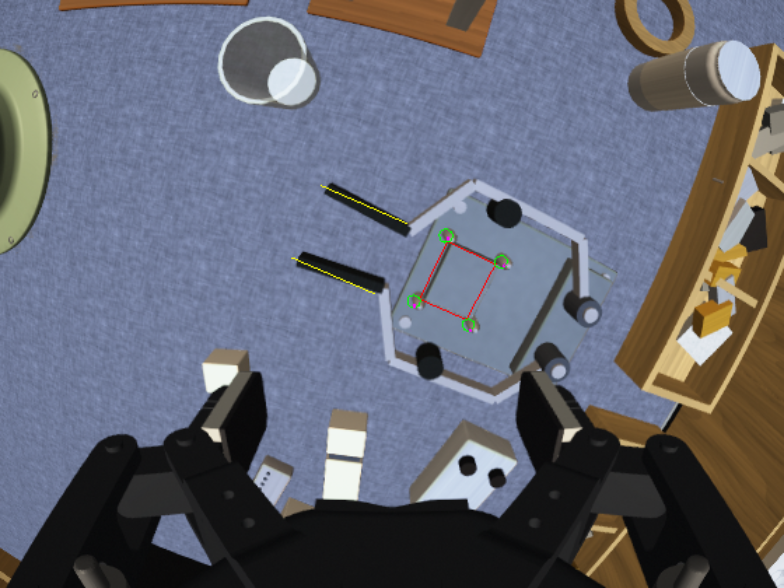

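Call:
drive_tool:
  steps: [85,-13,-29,-10,-1.4,85,-13,-29,-10,0,85,-13,-29,-10,0,85,-13,-29,-10,0,85,-13,-29,-10,0]

```text
clock: 2.38
position: [0.4713, -0.0826, 0.2549]
tool_rot: [-1.57, -0.0, 0.34]
force: [1.3, 0.5, -0.2]
grip_width: 0.0849
```

Call:
drive_tool:
  steps: [85,-13,-29,-10,0,85,-13,-29,-10,0,85,-11,-29,-10,0,85,0,0,0,0,85,0,0,0,0]

```text
clock: 2.8
position: [0.4346, -0.17, 0.225]
tool_rot: [-1.57, 0.001, 0.336]
force: [0.5, 0.8, 0.0]
grip_width: 0.0848
```

```bash
cat >> h.py <<'E'
def look(tag,view=False):
    f=grab('wrist',tag); o=monitor.observe(); print(o['clock'],np.round(o['position']*1000,1),np.round(np.degrees(o['tool_rot']),1))
    L=cases(f,True,amin=600)
    for c in L: print(c)
    return f,L
E
python3 - <<'E'
from h import *
look('w3.png')
E
```

```text
2.85 [ 435.3 -169.   225.2] [-90.    0.   19.4]
(542.4, -355.9, 37.7, 37.0, np.float32(173.8), [311.0, 351.0])
(463.4, -371.9, 37.3, 31.4, np.float32(14.7), [248.0, 347.0])
(546.9, -311.2, 38.0, 32.8, np.float32(174.6), [329.0, 328.0])
(454.2, -331.4, 38.0, 33.2, np.float32(13.3), [250.0, 321.0])
(575.4, -199.4, 43.2, 37.9, np.float32(102.5), [392.0, 254.0])
(564.7, -152.6, 38.0, 33.2, np.float32(12.9), [400.0, 215.0])
(442.2, -188.3, 71.8, 37.9, np.float32(109.0), [280.0, 208.0])
(421.5, -129.1, 37.8, 32.2, np.float32(19.3), [281.0, 146.0])
```

Call:
drive_tool:
  steps: [80,1,-1.5,-30,0,80,0,0,-35,0,80,0,0,-35,0,80,0,0,-35,0,80,0,0,-30,0]

```text
clock: 3.27
position: [0.4367, -0.1692, 0.0585]
tool_rot: [-1.57, -0.0, 0.34]
force: [0.8, 0.0, 0.4]
grip_width: 0.0797
```

Call:
drive_tool:
  steps: [80,0,0,-25,0,80,0,0,-13,0,80,0,0,0,0,30,0,0,0,0,30,0,0,0,0]

```text
clock: 3.68
position: [0.437, -0.1706, 0.0232]
tool_rot: [-1.571, -0.001, 0.338]
force: [1.1, 0.7, 0.5]
grip_width: 0.0576
```

Call:
drive_tool:
  steps: [30,0,0,0,0,30,0,0,0,0,30,0,0,0,0,30,0,0,0,0,30,0,0,0,0]

```text
clock: 4.1
position: [0.437, -0.171, 0.0236]
tool_rot: [-1.572, -0.002, 0.337]
force: [-0.5, 2.8, 13.1]
grip_width: 0.0393
```

Call:
drive_tool:
  steps: [30,0,0,15,0,30,0,0,30,0,30,0,0,40,0,30,5,5,30,0,30,20,25,10,-3]

```text
clock: 4.52
position: [0.4605, -0.1446, 0.1522]
tool_rot: [-1.574, -0.004, 0.279]
force: [1.8, -2.0, -2.6]
grip_width: 0.0392
```

Call:
drive_tool:
  steps: [30,21,27,0,-3,30,21,27,0,-3,30,21,27,0,-3,30,21,27,0,-3,30,21,27,0,-3]

```text
clock: 4.93
position: [0.5669, -0.0042, 0.1483]
tool_rot: [-1.57, -0.001, 0.021]
force: [0.3, -0.8, -1.4]
grip_width: 0.0393
```

Call:
drive_tool:
  steps: [30,21,27,0,-3,30,19,23,0,-2.3,30,0,0,0,0,30,0,0,0,0,30,0,0,0,0]

```text
clock: 5.35
position: [0.6057, 0.0436, 0.1477]
tool_rot: [-1.571, -0.0, -0.069]
force: [-0.2, 0.2, -2.0]
grip_width: 0.0389
```

```bash
cat >> h.py <<'E'
def ov(f,shapes,out,crop,s):
    I=f['frame'][:,:,::-1].copy(); x0,y0,x1,y1=crop
    I=cv2.resize(I[y0:y1,x0:x1],None,fx=s,fy=s,interpolation=cv2.INTER_CUBIC)
    for o,yw,X,z,c in shapes:
        p=(np.array([w2px(f,[*fr(o,yw,q),z],True) for q in X])+.5-[x0,y0])*s-.5
        cv2.polylines(I,[np.int32(np.round(p*8))],True,c,1,shift=3)
    cv2.imwrite('pics/'+out,I)
def circ(x,y,r): return [(x+r*np.cos(a),y+r*np.sin(a)) for a in np.arange(0,6.3,.4)]
def box(x0,y0,x1,y1): return [(x0,y0),(x1,y0),(x1,y1),(x0,y1)]
E
python3 - <<'E'
from h import *
f,L=look('w4.png'); o=(.607,.048)
S=[(o,-4,circ(28.8*a,34*b,r),z,c) for a in(1,-1) for b in (1,-1) for r,z,c in((6,.03,(0,255,0)),(1,.043,(255,0,255)))]
z=monitor.observe()['position']; S+=[(z[:2],-4,box(-20,-55,20,63),z[2]-.0036+.02,(0,0,255))]
ov(f,S,'w4b.png',(130,60,430,310),2.6)
E
```

```text
5.4 [605.6  43.1 147.8] [-90.  -0.  -4.]
(598.3, -53.2, 105.3, 79.8, np.float32(85.9), [278.0, 310.0])
(606.0, 54.0, 80.0, 69.4, np.float32(175.9), [279.0, 198.0])
```

View pics/w4b.png

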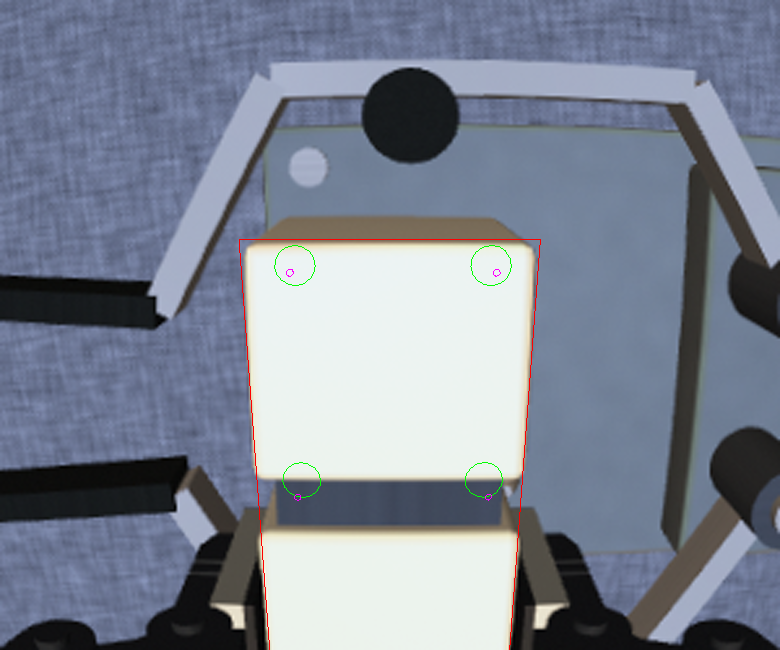

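Call:
drive_tool:
  steps: [30,1,0.5,-30,0,30,0,0,-30,0,30,0,0,-18,0,30,0,0,-9,0,30,0,0,-5,0]

```text
clock: 5.82
position: [0.6085, 0.043, 0.0555]
tool_rot: [-1.571, -0.003, -0.071]
force: [7.5, 2.4, -1.3]
grip_width: 0.0388
```

Call:
drive_tool:
  steps: [30,0,0,-2,0,30,0,0,0,0,30,0,0,0,0,55,0,0,0,0,55,0,0,0,0]

```text
clock: 6.23
position: [0.6072, 0.0435, 0.0541]
tool_rot: [-1.571, -0.001, -0.071]
force: [0.6, -0.4, 0.7]
grip_width: 0.055
```

Call:
drive_tool:
  steps: [55,0,0,0,0,55,0,0,20,0,75,0,0,35,0,75,0,0,35,0,75,0,0,0,0]

```text
clock: 6.65
position: [0.6094, 0.0437, 0.1494]
tool_rot: [-1.569, -0.007, -0.071]
force: [1.4, 0.6, 0.2]
grip_width: 0.0747
```

```bash
python3 - <<'E'
from h import *
f=grab('wrist'); o=monitor.observe(); print(np.round(o['position']*1000,1))
for c in cases(f,True,z=.07,amin=600): print(c)
E
```

```text
[608.5  44.1 146.8]
(607.7, 25.0, 72.5, 38.4, np.float32(86.0), [278.0, 247.0])
(846.1, 88.2, 24.7, 19.7, np.float32(163.4), [553.0, 154.0])
(611.9, 87.5, 38.3, 32.7, np.float32(175.8), [278.0, 162.0])
```

Call:
drive_tool:
  steps: [85,-7.4,0.8,0,6.9,85,-7.4,0.8,0,6.9,85,-7.4,0.8,0,6.9,85,-7.4,0.8,0,6.9,85,-7.4,0.8,0,6.9]

```text
clock: 7.12
position: [0.5692, 0.0482, 0.1429]
tool_rot: [-1.57, 0.001, 0.538]
force: [0.7, -0.5, 0.9]
grip_width: 0.0849
```

Call:
drive_tool:
  steps: [85,-7.4,0.8,0,6.9,85,-7.4,0.8,0,6.9,85,-7.4,0.8,0,6.9,85,-7.4,0.8,0,6.9,85,-7.4,0.8,0,6.9]

```text
clock: 7.53
position: [0.5322, 0.0521, 0.1429]
tool_rot: [-1.57, 0.0, 1.14]
force: [-0.3, 0.2, 0.7]
grip_width: 0.085
```

Call:
drive_tool:
  steps: [85,-7.4,0.8,0,6.9,85,-7.4,0.8,0,6.9,85,-7.4,0.8,0,7.0,85,0,0,0,0,85,0,0,0,0]

```text
clock: 7.95
position: [0.5107, 0.0544, 0.1432]
tool_rot: [-1.57, -0.0, 1.493]
force: [0.2, -0.3, -0.0]
grip_width: 0.0851
```

```bash
python3 - <<'E'
from h import *
f=grab('wrist','w5.png'); o=monitor.observe(); print(o['clock'],np.round(o['position']*1000,1),np.degrees(o['tool_rot'][2])); p=(.6075,.048)
S=[(p,-4,box(-68,-33,-145,33),.062,(0,255,255)),(o['position'][:2],np.degrees(o['tool_rot'][2]),box(-30,-11,30,11),.05,(0,0,255))]
ov(f,S,'w5b.png',(130,40,430,290),2.6)
E
```

```text
8.0 [511.   54.5 143.2] 85.51903046448388
```

View pics/w5b.png

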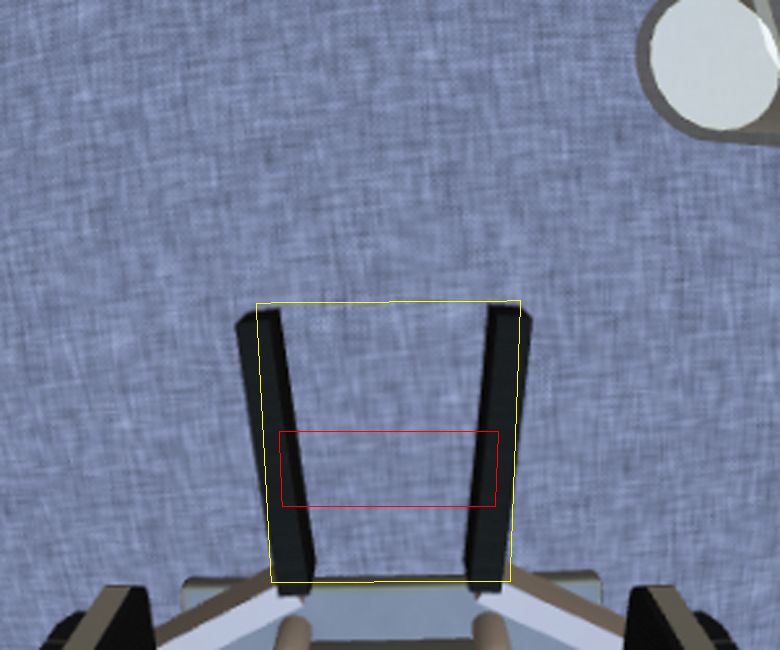

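Call:
drive_tool:
  steps: [85,1,0,-30,0.5,85,0,0,-35,0,85,0,0,-25,0,85,0,0,-7,0,85,0,0,0,0]

```text
clock: 8.42
position: [0.5111, 0.0544, 0.0448]
tool_rot: [-1.568, 0.001, 1.504]
force: [-0.4, -0.1, 0.6]
grip_width: 0.0847
```

Call:
drive_tool:
  steps: [60,0,0,0,0,55,0,0,0,0,50,0,0,0,0,45,0,0,0,0,40,0,0,0,0]
  grip_force: 45

```text
clock: 8.83
position: [0.5129, 0.0538, 0.0478]
tool_rot: [-1.573, 0.0, 1.505]
force: [1.0, -3.8, 2.5]
grip_width: 0.0402
```

Call:
drive_tool:
  steps: [35,0,0,0,0,30,0,0,0,0,28,0,0,0,0,28,0,0,0,0,28,0,0,0,0]

```text
clock: 9.25
position: [0.5128, 0.0537, 0.0479]
tool_rot: [-1.573, 0.0, 1.505]
force: [-1.3, -6.5, 12.2]
grip_width: 0.0308
```

Call:
drive_tool:
  steps: [28,0,0,0,0,28,0,0,0,0,28,0,0,0,0,28,0,0,0,0,28,0,0,0,0]

```text
clock: 9.67
position: [0.5128, 0.0537, 0.0479]
tool_rot: [-1.573, 0.0, 1.505]
force: [0.1, -8.1, 13.1]
grip_width: 0.0309
```

Call:
drive_tool:
  steps: [45,0,0,0,0,60,0,0,0,0,85,0,0,0,0,85,0,0,0,0,85,0,0,0,0]

```text
clock: 10.08
position: [0.512, 0.0551, 0.0465]
tool_rot: [-1.571, -0.0, 1.506]
force: [0.1, 0.8, 0.9]
grip_width: 0.0849
```

Call:
drive_tool:
  steps: [85,0,0,20,0,85,0,0,40,0,85,0,0,40,-7,85,8,0,0,-7,85,8,0,0,-7]

```text
clock: 10.5
position: [0.5292, 0.0552, 0.1489]
tool_rot: [-1.574, -0.003, 1.134]
force: [0.2, -0.0, -0.6]
grip_width: 0.0852
```

Call:
drive_tool:
  steps: [85,8,-0.8,0,-7,85,8,-0.8,0,-7,85,8,-0.8,0,-7,85,8,-0.8,0,-7,85,8,-0.8,0,-7]

```text
clock: 10.92
position: [0.5683, 0.0511, 0.1464]
tool_rot: [-1.571, -0.0, 0.523]
force: [-0.3, 0.4, 0.1]
grip_width: 0.0853
```

Call:
drive_tool:
  steps: [85,8,-0.8,0,-7,85,8,-0.8,0,-7,85,8,-0.8,0,-7,85,8,-0.8,0,-7,85,8,-0.8,0,-6]

```text
clock: 11.33
position: [0.6082, 0.0472, 0.1463]
tool_rot: [-1.57, 0.0, -0.07]
force: [0.6, 0.3, 0.5]
grip_width: 0.0852
```

```bash
python3 - <<'E'
from h import *
f=grab('wrist','w6.png'); o=monitor.observe(); print(o['clock'],np.round(o['position']*1000,1),np.degrees(o['tool_rot'][2]))
for c in cases(f,True,z=.07,amin=600): print(c)
ov(f,[],'w6b.png',(130,40,430,290),2.6)
f=grab('top')
for c in cases(f,roi=(285,165,425,255)): print(c)
E
```

```text
11.3833 [609.4  47.2 146.2] -4.442436690119387
(608.2, 31.8, 72.5, 38.3, np.float32(85.9), [281.0, 245.0])
(612.0, 86.4, 38.2, 33.1, np.float32(176.0), [281.0, 169.0])
(453.1, -331.2, 39.1, 34.3, np.float32(13.3), [374.0, 227.0])
(466.8, -392.8, 74.3, 38.8, np.float32(102.6), [395.0, 222.0])
(540.0, -373.9, 75.0, 38.9, np.float32(84.5), [388.0, 198.0])
(546.0, -310.9, 38.8, 34.2, np.float32(173.6), [367.0, 196.0])
(564.1, -151.7, 38.6, 33.8, np.float32(14.1), [314.0, 189.0])
(578.1, -213.3, 74.7, 38.9, np.float32(102.4), [335.0, 185.0])
```

View pics/w6b.png

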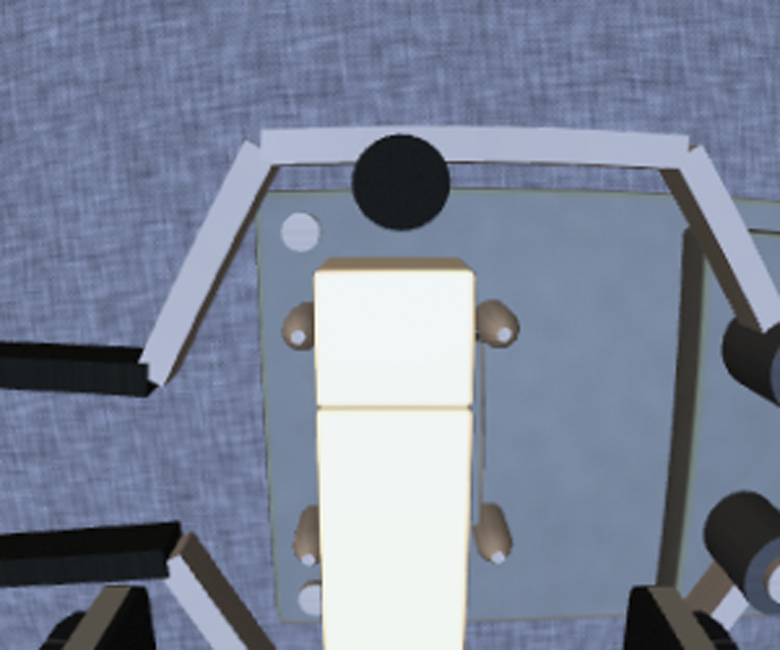

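Call:
drive_tool:
  steps: [65,0,2,-25,0.4,65,0,0,-35,0,65,0,0,-22,0,65,0,0,-10,0,65,0,0,0,0]
  grip_force: 60

```text
clock: 11.85
position: [0.6065, 0.0486, 0.0526]
tool_rot: [-1.571, 0.003, -0.055]
force: [0.6, -0.3, 0.6]
grip_width: 0.065
```

Call:
drive_tool:
  steps: [30,0,0,0,0,30,0,0,0,0,30,0,0,0,0,30,0,0,0,0,30,0,0,0,0]

```text
clock: 12.27
position: [0.6092, 0.0487, 0.0562]
tool_rot: [-1.57, -0.003, -0.057]
force: [2.0, -0.7, 9.3]
grip_width: 0.0388
```

Call:
drive_tool:
  steps: [30,0,0,12,0,30,0,0,25,0,30,0,0,35,0,30,0,0,40,0,30,0,0,40,0]

```text
clock: 12.68
position: [0.6072, 0.0485, 0.2087]
tool_rot: [-1.571, 0.0, -0.058]
force: [0.9, 0.0, -1.7]
grip_width: 0.0389
```

Call:
drive_tool:
  steps: [30,-10,17,34,7,30,-10,18,0,7,30,-10,18,0,7,30,-10,18,0,7,30,-10,18,0,7]

```text
clock: 13.1
position: [0.5571, 0.1385, 0.2415]
tool_rot: [-1.571, -0.001, 0.56]
force: [0.6, -0.3, -1.7]
grip_width: 0.0394
```

Call:
drive_tool:
  steps: [30,-11,18,0,7,30,-11,18,0,7,30,-11,18,0,7,30,-11,18,0,7,30,-11,18,0,7]

```text
clock: 13.52
position: [0.5021, 0.2282, 0.2413]
tool_rot: [-1.571, -0.0, 1.17]
force: [0.1, 0.1, -1.9]
grip_width: 0.0388
```

Call:
drive_tool:
  steps: [30,-10,17,0,7,30,-10,17,0,7,30,-10,17,0,7,30,-11,18,0,7,30,0,0,0,0]

```text
clock: 13.93
position: [0.4595, 0.3, 0.2412]
tool_rot: [-1.571, -0.002, 1.665]
force: [-0.6, 1.4, -2.3]
grip_width: 0.0387
```

```bash
cat > tw.py <<'E'
from h import *
import sys
f=grab('wrist','t.png'); o=monitor.observe(); print(o['clock'],np.round(o['position']*1000,1),np.degrees(o['tool_rot'][2]))
p=(float(sys.argv[1]),float(sys.argv[2])); yw=float(sys.argv[3])
S=[(p,yw,box(-59,-23,59,23),.18,(0,0,255)),(p,yw,box(-85,-50,85,50),0.0,(0,255,255))]
t=np.degrees(o['tool_rot'][2])-90
S+=[(o['position'][:2],t,box(-55,-20,55,20),o['position'][2]-.0036+.02,(0,255,0))]
ov(f,S,sys.argv[4],(110,40,450,310),2.2)
E
python3 tw.py .4635 .296 4.3 t1.png
```

```text
13.9833 [460.7 298.1 241.1] 94.94745094649387
```

View pics/t1.png

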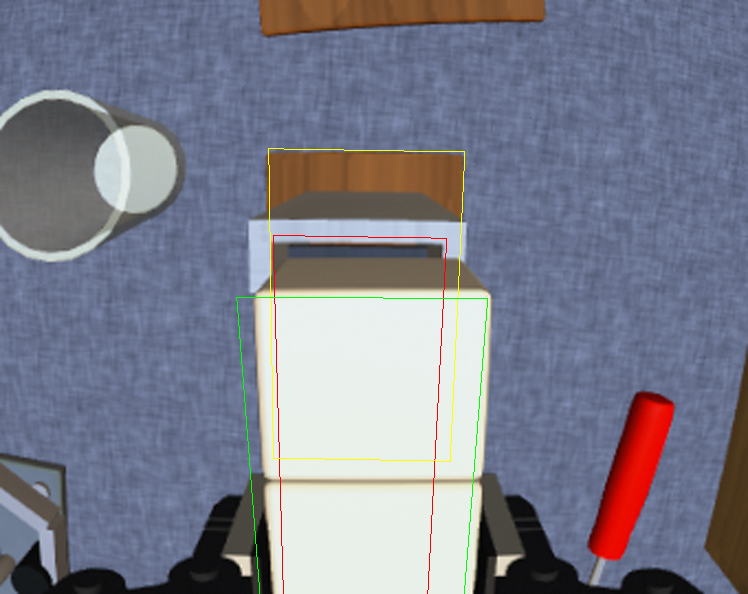

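Call:
drive_tool:
  steps: [30,5,-2,0,-0.6,30,0,0,0,0,30,0,0,0,0,30,0,0,0,0,30,0,0,0,0]

```text
clock: 14.4
position: [0.467, 0.2943, 0.2403]
tool_rot: [-1.571, 0.0, 1.641]
force: [0.2, 0.1, -1.5]
grip_width: 0.0391
```

```bash
python3 tw.py .4653 .2956 4.3 t2.png; python3 - <<'E'
from h import *
f=grab('wrist'); z=monitor.observe()['position'];print(np.round(z*1000,1))
I=f['frame'].astype(int);m=(I.min(2)>200).astype(np.uint8)
for v in (175,185,195,210,225,240):
    r=np.where(m[v,200:360])[0]+200
    a,b=[px2w(f,u,v+.0,z[2]+.014,True)*1000 for u in(r[0]-.5,r[-1]+.5)]; print(v,r[0],r[-1],np.round(a[:2],1),np.round(b[:2],1),np.round((a+b)[:2]/2,1))
E
```

```text
14.45 [467.  294.4 240.3] 94.05648332837997
[466.9 294.5 240.3]
175 228 331 [414.9 272.4] [412.3 309.5] [413.6 291. ]
185 228 331 [418.6 272.6] [415.9 309.9] [417.2 291.2]
195 228 331 [422.3 272.7] [419.6 310.3] [421.  291.5]
210 229 330 [428.  273.2] [425.3 310.6] [426.6 291.9]
225 230 329 [433.8 273.7] [431.2 310.9] [432.5 292.3]
240 231 329 [439.8 274.2] [437.2 311.7] [438.5 292.9]
```

View pics/t2.png

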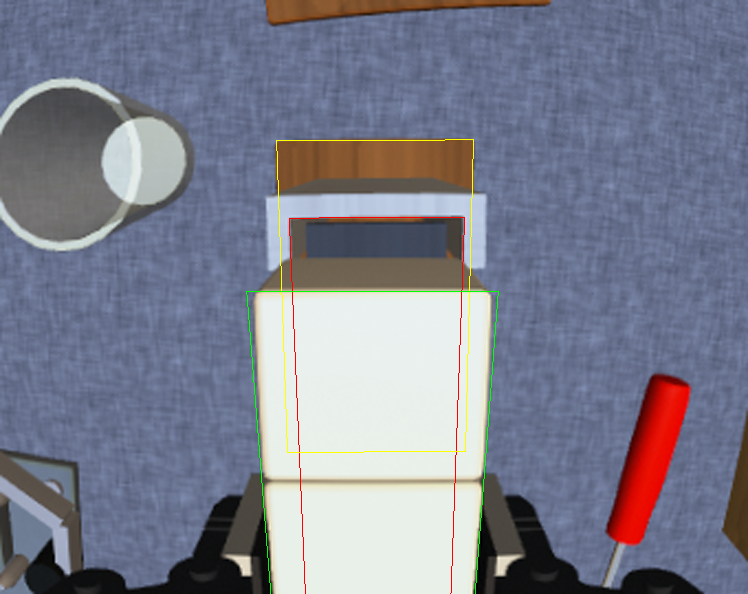

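Call:
drive_tool:
  steps: [30,-1.5,0.9,-15,0.2,30,0,0,-15,0,30,0,0,-5,0,30,0,0,-4,0,30,0,0,-4,0]

```text
clock: 14.92
position: [0.4656, 0.2956, 0.1974]
tool_rot: [-1.571, -0.0, 1.645]
force: [0.1, 0.6, -1.4]
grip_width: 0.0389
```

Call:
drive_tool:
  steps: [30,0,0,-3,0,30,0,0,-3,0,30,0,0,-3,0,30,0,0,-3,0,30,0,0,-3,0]

```text
clock: 15.33
position: [0.4656, 0.2957, 0.1824]
tool_rot: [-1.571, -0.0, 1.646]
force: [0.4, -1.0, 3.3]
grip_width: 0.0392
```

Call:
drive_tool:
  steps: [30,0,0,-7,0,30,0,0,-7,0,30,0,0,-7,0,30,0,0,-6,0,30,0,0,-4,0]

```text
clock: 15.75
position: [0.4655, 0.2957, 0.1505]
tool_rot: [-1.571, -0.0, 1.646]
force: [2.6, 0.5, 4.3]
grip_width: 0.0389
```

Call:
drive_tool:
  steps: [30,0,0,0,0,52,0,0,0,0,52,0,0,0,0,52,0,0,0,0,52,0,0,10,0]

```text
clock: 16.17
position: [0.4646, 0.2952, 0.1604]
tool_rot: [-1.569, 0.001, 1.646]
force: [-0.0, -0.3, 0.5]
grip_width: 0.0524
```

Call:
drive_tool:
  steps: [55,0,0,30,0,55,0,0,35,0,60,0,0,30,0,85,0,0,0,0,85,0,0,0,0]

```text
clock: 16.58
position: [0.4659, 0.296, 0.2587]
tool_rot: [-1.574, -0.002, 1.646]
force: [0.2, 0.9, -0.5]
grip_width: 0.0813
```

```bash
python3 tw.py .4653 .2956 4.3 t3.png; python3 - <<'E'
from h import *
f=grab('top')
for c in cases(f,roi=(285,165,425,255)): print(c)
E
```

```text
16.6333 [465.3 295.6 257.2] 94.29813825283945
(452.8, -331.1, 38.0, 33.9, np.float32(12.1), [374.0, 227.0])
(466.8, -392.8, 74.3, 38.6, np.float32(102.9), [395.0, 222.0])
(540.1, -373.5, 74.3, 38.9, np.float32(84.5), [388.0, 198.0])
(546.2, -310.9, 38.4, 34.2, np.float32(173.6), [367.0, 196.0])
(564.1, -151.7, 38.6, 33.8, np.float32(14.1), [314.0, 189.0])
(577.7, -213.1, 74.2, 38.3, np.float32(102.4), [334.0, 185.0])
```

View pics/t3.png

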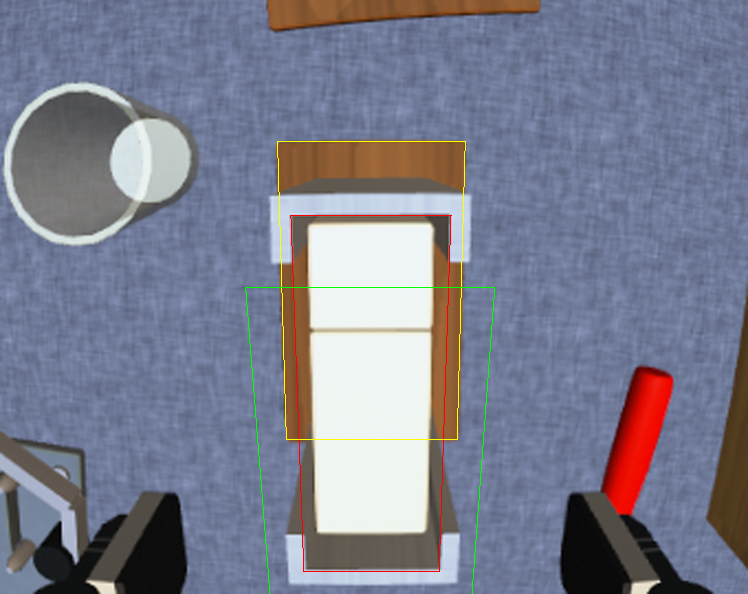

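Call:
drive_tool:
  steps: [85,7,-33,0,-5.5,85,7,-33,0,-5.5,85,7,-33,0,-5.5,85,7,-33,0,-5.5,85,7,-33,0,-5.5]

```text
clock: 17.1
position: [0.4999, 0.1289, 0.2555]
tool_rot: [-1.57, 0.001, 1.161]
force: [0.7, 0.7, 0.5]
grip_width: 0.0847
```

Call:
drive_tool:
  steps: [85,7,-33,0,-5.5,85,7,-33,0,-5.5,85,7,-33,0,-5.5,85,7,-33,0,-5.5,85,7,-33,0,-5.5]

```text
clock: 17.52
position: [0.5349, -0.0361, 0.2555]
tool_rot: [-1.57, 0.001, 0.681]
force: [0.6, -0.1, 0.5]
grip_width: 0.0852
```

Call:
drive_tool:
  steps: [85,8,-33,-6,-5.5,85,8,-33,-6,-5.5,85,8,-33,-6,-5.4,85,7,-33,-6,-5.5,85,7,-30,-6,-5]

```text
clock: 17.93
position: [0.5729, -0.1984, 0.225]
tool_rot: [-1.571, 0.002, 0.211]
force: [-0.5, 0.1, -1.0]
grip_width: 0.0852
```

Call:
drive_tool:
  steps: [85,0,0,0,0,85,0,0,0,0,85,0,0,0,0,85,0,0,0,0,85,0,0,0,0]

```text
clock: 18.35
position: [0.5734, -0.1952, 0.2263]
tool_rot: [-1.57, -0.0, 0.218]
force: [-0.1, 0.1, 0.3]
grip_width: 0.0849
```

```bash
cat > lk.py <<'E'
from h import *
import sys
z=float(sys.argv[1]) if len(sys.argv)>1 else .04
f=grab('wrist','lk.png'); o=monitor.observe(); print(round(o['clock'],1),np.round(o['position']*1000,1),np.round(np.degrees(o['tool_rot']),1))
for c in cases(f,True,z=z,amin=600): 
    if c[2]<120: print(c[:5],'body origin', np.round([c[0]+17.5*np.cos(np.radians(c[4])),c[1]+17.5*np.sin(np.radians(c[4]))],1)) if c[2]>60 else print(c[:5])
E
python3 lk.py
```

```text
18.4 [ 573.5 -195.4  226.4] [-90.   -0.   12.5]
(541.3, -373.7, 73.1, 38.1, np.float32(84.2)) body origin [ 543.1 -356.3]
(877.4, -265.1, 55.4, 31.3, np.float32(88.7))
(547.6, -311.3, 37.8, 33.2, np.float32(174.6))
(445.9, -323.8, 46.1, 22.8, np.float32(51.7))
(579.4, -213.6, 71.9, 37.9, np.float32(102.5)) body origin [ 575.6 -196.5]
(565.3, -152.8, 37.5, 33.3, np.float32(13.1))
```

Call:
drive_tool:
  steps: [80,1.3,-1,-30,0,80,0,0,-35,0,80,0,0,-35,0,80,0,0,-35,0,80,0,0,-30,0]

```text
clock: 18.82
position: [0.5743, -0.1965, 0.0594]
tool_rot: [-1.57, 0.0, 0.218]
force: [0.8, 0.2, 0.3]
grip_width: 0.0801
```

Call:
drive_tool:
  steps: [80,0,0,-25,0,80,0,0,-13,0,80,0,0,0,0,30,0,0,0,0,30,0,0,0,0]

```text
clock: 19.23
position: [0.5756, -0.1976, 0.025]
tool_rot: [-1.572, -0.002, 0.217]
force: [-0.4, -0.2, 0.6]
grip_width: 0.0577
```

Call:
drive_tool:
  steps: [30,0,0,0,0,30,0,0,0,0,30,0,0,0,0,30,0,0,0,0,30,0,0,0,0]

```text
clock: 19.65
position: [0.5756, -0.1975, 0.0251]
tool_rot: [-1.572, -0.002, 0.217]
force: [-1.4, 0.5, 11.9]
grip_width: 0.039
```

Call:
drive_tool:
  steps: [30,0,0,15,0,30,0,0,30,0,30,0,0,40,0,30,0,10,30,0,30,4,25,9,-3]

```text
clock: 20.07
position: [0.5795, -0.1663, 0.1531]
tool_rot: [-1.574, -0.006, 0.16]
force: [1.3, 0.1, -0.9]
grip_width: 0.0391
```

Call:
drive_tool:
  steps: [30,4,29,0,-3,30,4,29,0,-3,30,4,29,0,-3,30,4,29,0,-3,30,4,29,0,-1.5]

```text
clock: 20.48
position: [0.5988, -0.0157, 0.1483]
tool_rot: [-1.57, -0.001, -0.075]
force: [0.3, -0.1, -2.2]
grip_width: 0.0392
```

Call:
drive_tool:
  steps: [30,4,29,0,0,30,4,29,0,0,30,0,0,0,0,30,0,0,0,0,30,0,0,0,0]

```text
clock: 20.9
position: [0.6067, 0.0402, 0.1479]
tool_rot: [-1.571, -0.001, -0.072]
force: [-0.3, -0.9, -1.3]
grip_width: 0.0392
```

```bash
cat > hd.py <<'E'
# held case: edges of its top face, relative to TCP, in tool axes (lateral = tool x, along = perpendicular, cap side +)
from h import *
f=grab('wrist','hd.png'); o=monitor.observe(); z=o['position']; yw=o['tool_rot'][2]
print(round(o['clock'],1),np.round(z*1000,1),np.degrees(o['tool_rot']).round(1))
m=(f['frame'].min(2)>200).astype(np.uint8)
n,l,s,_=cv2.connectedComponentsWithStats(m)
c=l[190,279] or l[170,279] or l[215,279]; 
for k in range(1,n):
    x,y,w,h,A=s[k]
    if A<1500 or not(x<279<x+w): continue
    P=[]
    for v in range(y+2,y+h-2,max(1,h//6)):
        r=np.where(l[v]==k)[0]; a,b=[(px2w(f,u,v,z[2]+.0165,True)-z)[:2]*1000 for u in(r[0]-.5,r[-1]+.5)]
        q=(a+b)/2; P.append((q[0]*np.cos(yw)+q[1]*np.sin(yw),-q[0]*np.sin(yw)+q[1]*np.cos(yw),np.linalg.norm(a-b)))
    print(x,y,w,h,np.round(P,1).tolist())
E
python3 hd.py; python3 - <<'E'
from h import *
f=grab('top')
for c in cases(f,roi=(285,165,425,255)): print(c)
E
```

```text
20.9 [606.6  39.6 147.9] [-90.   -0.   -4.2]
225 151 107 89 [[-0.6, 62.5, 36.9], [-0.6, 57.6, 37.2], [-0.4, 52.6, 37.2], [-0.6, 47.5, 37.3], [-0.6, 42.3, 37.0], [-0.4, 37.0, 37.2], [-0.4, 31.5, 37.0]]
231 262 96 100 [[-0.4, 20.3, 36.8], [-0.4, 13.2, 36.8], [-0.5, 5.8, 37.0], [-0.2, -2.2, 36.8], [-0.2, -10.7, 37.1], [-0.5, -19.9, 37.0]]
(453.1, -331.2, 39.1, 34.3, np.float32(13.3), [374.0, 227.0])
(467.0, -392.8, 74.5, 38.7, np.float32(102.1), [395.0, 222.0])
(539.9, -373.8, 75.1, 39.0, np.float32(84.1), [388.0, 198.0])
(546.0, -310.9, 38.8, 34.2, np.float32(173.6), [367.0, 196.0])
```

Call:
drive_tool:
  steps: [30,1.6,3.2,-30,0.2,30,0,0,-30,0,30,0,0,-18,0,30,0,0,-9,0,30,0,0,-4,0]

```text
clock: 21.42
position: [0.6088, 0.0426, 0.0558]
tool_rot: [-1.571, -0.001, -0.07]
force: [2.6, -0.4, -0.1]
grip_width: 0.0391
```

Call:
drive_tool:
  steps: [30,0,0,-2,0,30,0,0,0,0,30,0,0,0,0,55,0,0,0,0,55,0,0,0,0]

```text
clock: 21.83
position: [0.6082, 0.0439, 0.0548]
tool_rot: [-1.57, 0.0, -0.068]
force: [-0.2, -0.3, -0.0]
grip_width: 0.0551
```

Call:
drive_tool:
  steps: [55,0,0,0,0,55,0,0,20,0,75,0,0,35,0,85,0,0,35,0,85,0,0,0,0]

```text
clock: 22.25
position: [0.6106, 0.0435, 0.1502]
tool_rot: [-1.569, -0.007, -0.069]
force: [1.4, 0.3, 0.6]
grip_width: 0.0849
```

```bash
python3 lk.py .07
```

```text
22.3 [609.7  43.9 147.5] [-89.9  -0.3  -3.9]
(607.9, 26.8, 72.5, 38.4, np.float32(86.4)) body origin [609.   44.3]
(847.0, 88.3, 27.0, 20.2, np.float32(164.7))
(611.4, 89.3, 38.3, 32.7, np.float32(176.1))
```

Call:
drive_tool:
  steps: [85,-7.3,0.8,0,6.9,85,-7.3,0.8,0,6.9,85,-7.3,0.8,0,6.9,85,-7.3,0.8,0,6.9,85,-7.3,0.8,0,6.9]

```text
clock: 22.72
position: [0.5709, 0.048, 0.1437]
tool_rot: [-1.57, 0.001, 0.54]
force: [-0.6, -0.7, -0.5]
grip_width: 0.085
```

Call:
drive_tool:
  steps: [85,-7.3,0.8,0,6.9,85,-7.3,0.8,0,6.9,85,-7.3,0.8,0,6.9,85,-7.3,0.8,0,6.9,85,-7.3,0.8,0,6.9]

```text
clock: 23.13
position: [0.5344, 0.0519, 0.1438]
tool_rot: [-1.57, 0.0, 1.142]
force: [0.8, 0.3, 0.3]
grip_width: 0.0851
```

Call:
drive_tool:
  steps: [85,-7.3,0.8,0,6.9,85,-7.3,0.8,0,6.9,85,-7.3,0.8,0,7.0,85,0,0,0,0,85,0,0,0,0]

```text
clock: 23.55
position: [0.5132, 0.0541, 0.1441]
tool_rot: [-1.57, -0.0, 1.495]
force: [0.7, 0.1, 0.0]
grip_width: 0.085
```

Call:
drive_tool:
  steps: [85,0,0,-30,0,85,0,0,-35,0,85,0,0,-25,0,85,0,0,-7,0,85,0,0,0,0]

```text
clock: 23.97
position: [0.5126, 0.0539, 0.0457]
tool_rot: [-1.568, 0.001, 1.496]
force: [0.2, -0.1, -0.5]
grip_width: 0.0847
```

Call:
drive_tool:
  steps: [60,0,-0.5,0,0,55,0,0,0,0,50,0,0,0,0,45,0,0,0,0,40,0,0,0,0]
  grip_force: 45

```text
clock: 24.38
position: [0.5145, 0.0535, 0.0488]
tool_rot: [-1.574, -0.0, 1.498]
force: [1.7, -2.9, 2.4]
grip_width: 0.0405
```

Call:
drive_tool:
  steps: [35,0,0,0,0,30,0,0,0,0,28,0,0,0,0,28,0,0,0,0,28,0,0,0,0]

```text
clock: 24.8
position: [0.5143, 0.0536, 0.0486]
tool_rot: [-1.573, -0.0, 1.499]
force: [-0.5, -2.8, 19.8]
grip_width: 0.0308
```

Call:
drive_tool:
  steps: [28,0,0,0,0,28,0,0,0,0,28,0,0,0,0,28,0,0,0,0,28,0,0,0,0]

```text
clock: 25.22
position: [0.5143, 0.0536, 0.0487]
tool_rot: [-1.573, -0.0, 1.499]
force: [-2.2, -4.1, 20.3]
grip_width: 0.031
```

Call:
drive_tool:
  steps: [45,0,0,0,0,60,0,0,0,0,85,0,0,0,0,85,0,0,0,0,85,0,0,0,0]

```text
clock: 25.63
position: [0.5133, 0.054, 0.0473]
tool_rot: [-1.571, -0.0, 1.499]
force: [0.3, 0.1, 0.6]
grip_width: 0.0851
```

Call:
drive_tool:
  steps: [85,0,0,20,0,85,0,0,40,0,85,0,0,40,-7,85,8,0,0,-7,85,8,0,0,-7]

```text
clock: 26.05
position: [0.5306, 0.0542, 0.1498]
tool_rot: [-1.574, -0.003, 1.127]
force: [-0.0, -0.5, -2.4]
grip_width: 0.0849
```

Call:
drive_tool:
  steps: [85,8,-0.8,0,-7,85,8,-0.8,0,-7,85,8,-0.8,0,-7,85,8,-0.8,0,-7,85,8,-0.8,0,-7]

```text
clock: 26.47
position: [0.5697, 0.05, 0.1473]
tool_rot: [-1.571, -0.0, 0.516]
force: [0.4, -0.4, -0.5]
grip_width: 0.0846
```

Call:
drive_tool:
  steps: [85,8,-0.8,0,-7,85,8,-0.8,0,-7,85,8,-0.8,0,-7,85,8,-0.8,0,-7,85,6,2,0,-5.5]

```text
clock: 26.88
position: [0.6079, 0.0484, 0.1472]
tool_rot: [-1.571, -0.0, -0.07]
force: [-0.5, 0.4, 0.1]
grip_width: 0.0852
```

```bash
python3 lk.py .07
```

```text
26.9 [608.6  49.3 147. ] [-90.   -0.   -4.3]
(608.1, 32.2, 72.4, 38.3, np.float32(86.3)) body origin [609.2  49.7]
(611.4, 86.5, 38.1, 32.7, np.float32(176.0))
```

Call:
drive_tool:
  steps: [65,0.5,0.4,-25,0,65,0,0,-35,0,65,0,0,-23,0,65,0,0,-10,0,65,0,0,0,0]
  grip_force: 60

```text
clock: 27.35
position: [0.6066, 0.0489, 0.0524]
tool_rot: [-1.571, 0.003, -0.061]
force: [-1.4, -0.5, -0.2]
grip_width: 0.0651
```

Call:
drive_tool:
  steps: [30,0,0,0,0,30,0,0,0,0,30,0,0,0,0,30,0,0,0,0,30,0,0,0,0]

```text
clock: 27.77
position: [0.6092, 0.0489, 0.0561]
tool_rot: [-1.57, -0.003, -0.063]
force: [2.1, 0.2, 10.3]
grip_width: 0.0388
```

Call:
drive_tool:
  steps: [30,0,0,12,0,30,0,0,25,0,30,0,0,35,0,30,0,0,40,0,30,0,0,40,0]

```text
clock: 28.18
position: [0.6072, 0.0487, 0.2087]
tool_rot: [-1.571, 0.0, -0.063]
force: [0.3, 0.3, -1.6]
grip_width: 0.0388
```

Call:
drive_tool:
  steps: [30,-10,17,34,7,30,-10,18,0,7,30,-10,18,0,7,30,-10,18,0,7,30,-10,18,0,7]

```text
clock: 28.6
position: [0.5571, 0.1387, 0.2415]
tool_rot: [-1.571, -0.001, 0.554]
force: [0.6, -0.3, -2.6]
grip_width: 0.0392
```

Call:
drive_tool:
  steps: [30,-11,18,0,7,30,-10,18,0,7,30,-10,18,0,7,30,-10,18,0,7,30,-11,18,0,7]

```text
clock: 29.02
position: [0.5053, 0.2285, 0.2413]
tool_rot: [-1.571, -0.001, 1.165]
force: [0.3, 0.5, -2.2]
grip_width: 0.0394
```

Call:
drive_tool:
  steps: [30,-10,17,0,7,30,-10,17,0,7,30,-10,17,0,7,30,-11,16,0,7,30,0,0,0,0]

```text
clock: 29.43
position: [0.4626, 0.298, 0.2412]
tool_rot: [-1.571, -0.002, 1.66]
force: [-0.1, 0.6, -1.7]
grip_width: 0.039
```

Call:
drive_tool:
  steps: [30,0,0,0,0,30,0,0,0,0,30,0,0,0,0,30,0,0,0,0,30,0,0,0,0]

```text
clock: 29.85
position: [0.4651, 0.2944, 0.2404]
tool_rot: [-1.571, 0.0, 1.646]
force: [-0.2, -0.1, -1.7]
grip_width: 0.0391
```

```bash
python3 hd.py;  python3 - <<'E'
from h import *
f=grab('top')
for c in cases(f,roi=(285,165,425,255)): print(c)
E
```

```text
29.9 [465.1 294.5 240.3] [-90.    0.   94.3]
227 173 105 85 [[0.1, 53.9, 36.0], [0.3, 48.9, 36.7], [0.1, 43.7, 36.8], [0.1, 38.5, 36.6], [0.2, 33.0, 36.8], [0.2, 27.4, 36.6]]
232 261 96 101 [[0.2, 19.9, 36.7], [0.2, 12.9, 36.8], [0.4, 5.4, 36.5], [0.2, -2.5, 36.3], [0.2, -10.9, 36.6], [0.4, -20.1, 36.5], [0.2, -29.6, 12.7]]
(455.3, -332.8, 38.5, 33.5, np.float32(17.7), [375.0, 226.0])
(474.9, -392.8, 74.6, 38.6, np.float32(109.1), [395.0, 220.0])
(540.1, -373.5, 74.3, 38.9, np.float32(84.5), [388.0, 198.0])
(546.2, -310.9, 38.4, 34.2, np.float32(173.6), [367.0, 196.0])
```

Call:
drive_tool:
  steps: [30,0.7,0.9,-15,0,30,0,0,-15,0,30,0,0,-5,0,30,0,0,-4,0,30,0,0,-4,0]

```text
clock: 30.37
position: [0.4658, 0.2958, 0.1973]
tool_rot: [-1.571, -0.0, 1.647]
force: [-0.4, 0.1, -2.2]
grip_width: 0.0388
```

Call:
drive_tool:
  steps: [30,0,0,-3,0,30,0,0,-3,0,30,0,0,-3,0,30,0,0,-3,0,30,0,0,-3,0]

```text
clock: 30.78
position: [0.4658, 0.2959, 0.1824]
tool_rot: [-1.571, -0.0, 1.648]
force: [-0.6, -0.8, 2.6]
grip_width: 0.0387
```

Call:
drive_tool:
  steps: [30,0,0,-7,0,30,0,0,-7,0,30,0,0,-7,0,30,0,0,-6,0,30,0,0,-4,0]

```text
clock: 31.2
position: [0.4657, 0.2959, 0.1505]
tool_rot: [-1.571, 0.0, 1.648]
force: [1.9, 0.9, 3.2]
grip_width: 0.039
```

Call:
drive_tool:
  steps: [30,0,0,0,0,52,0,0,0,0,52,0,0,0,0,52,0,0,0,0,52,0,0,10,0]

```text
clock: 31.62
position: [0.4649, 0.2954, 0.1604]
tool_rot: [-1.569, 0.001, 1.648]
force: [-0.5, -0.2, -0.3]
grip_width: 0.0519
```

Call:
drive_tool:
  steps: [55,0,0,30,0,55,0,0,35,0,60,0,0,30,0,85,0,0,0,0,85,0,0,0,0]

```text
clock: 32.03
position: [0.4661, 0.2962, 0.2587]
tool_rot: [-1.574, -0.002, 1.647]
force: [0.3, 0.6, 0.2]
grip_width: 0.0816
```

```bash
python3 tw.py .4653 .2956 4.3 t4.png; python3 lk.py .166
```

```text
32.0833 [465.6 295.9 257.2] 94.39884322968553
32.1 [465.3 295.7 256.3] [-90.    0.   94.4]
(471.6, 505.7, 30.5, 23.3, np.float32(171.3))
(481.0, 297.1, 71.6, 37.7, np.float32(4.8)) body origin [498.4 298.6]
(427.4, 292.6, 37.6, 32.0, np.float32(94.4))
(394.0, 215.0, 25.1, 12.6, np.float32(2.2))
(395.3, 191.4, 52.4, 44.2, np.float32(3.5))
(349.4, 462.3, 27.0, 19.3, np.float32(2.6))
```

Call:
drive_tool:
  steps: [85,3.8,-32.5,0,-5,85,3.8,-32.5,0,-5,85,3.8,-32.5,0,-5,85,3.8,-32.5,0,-5,85,3.8,-32.5,0,-5]

```text
clock: 32.55
position: [0.484, 0.1316, 0.2555]
tool_rot: [-1.57, 0.001, 1.207]
force: [-0.1, 0.8, 0.5]
grip_width: 0.0849
```

Call:
drive_tool:
  steps: [85,3.8,-32.5,0,-5,85,3.8,-32.5,0,-5,85,3.8,-32.5,0,-5,85,3.8,-32.5,0,-5,85,3.8,-32.5,0,-5]

```text
clock: 32.97
position: [0.503, -0.0308, 0.2556]
tool_rot: [-1.57, 0.001, 0.771]
force: [0.5, 0.1, -0.3]
grip_width: 0.0851
```

Call:
drive_tool:
  steps: [85,3.8,-32.5,0,-5,85,3.8,-32.5,0,-5,85,3.8,-32.5,0,-5,85,3.8,-32.5,0,-5,85,3.8,-32.5,0,-5]

```text
clock: 33.38
position: [0.522, -0.1932, 0.2555]
tool_rot: [-1.57, 0.002, 0.334]
force: [1.6, 0.5, -0.5]
grip_width: 0.0849
```

Call:
drive_tool:
  steps: [85,3.8,-32.5,-6,-5,75,3.8,-32.5,-6,-5,70,3.8,-32.5,-6,-5,65,3.8,-32.5,-6,-5,60,3.8,-32.5,-6,-5]

```text
clock: 33.8
position: [0.5411, -0.3555, 0.2248]
tool_rot: [-1.57, 0.002, -0.102]
force: [0.1, 0.3, 0.1]
grip_width: 0.0602
```

Call:
drive_tool:
  steps: [60,0,0,0,0,60,0,0,0,0,60,0,0,0,0,60,0,0,0,0,60,0,0,0,0]

```text
clock: 34.22
position: [0.5419, -0.3531, 0.2264]
tool_rot: [-1.57, -0.0, -0.096]
force: [0.4, -0.0, 1.1]
grip_width: 0.0599
```

```bash
python3 lk.py; python3 - <<'E'
from h import *
f=grab('top')
for c in cases(f,roi=(285,165,425,255)): print(c)
E
```

```text
34.3 [ 541.9 -353.2  226.5] [-90.   -0.   -5.5]
(477.0, -393.9, 73.6, 38.7, np.float32(108.1)) body origin [ 471.6 -377.3]
(541.6, -375.0, 73.3, 38.9, np.float32(84.3)) body origin [ 543.3 -357.6]
(457.6, -334.3, 38.8, 33.7, np.float32(18.4))
(548.0, -312.1, 38.0, 33.3, np.float32(174.5))
(882.3, -270.6, 57.8, 33.6, np.float32(153.8))
(704.9, -189.1, 69.5, 67.9, np.float32(80.6)) body origin [ 707.8 -171.8]
```

Call:
drive_tool:
  steps: [60,0.8,-3.5,-30,0,60,0,0,-35,0,60,0,0,-35,0,60,0,0,-35,0,60,0,0,-30,0]

```text
clock: 34.73
position: [0.5423, -0.3568, 0.0594]
tool_rot: [-1.57, 0.0, -0.097]
force: [0.9, 0.3, -0.3]
grip_width: 0.0601
```

Call:
drive_tool:
  steps: [60,0,0,-25,0,60,0,0,-13,0,60,0,0,0,0,30,0,0,0,0,30,0,0,0,0]

```text
clock: 35.15
position: [0.5432, -0.3583, 0.0252]
tool_rot: [-1.572, -0.002, -0.098]
force: [0.1, 0.3, 0.8]
grip_width: 0.0389
```

Call:
drive_tool:
  steps: [30,0,0,0,0,30,0,0,0,0,30,0,0,0,0,30,0,0,0,0,30,0,0,0,0]

```text
clock: 35.57
position: [0.5432, -0.3582, 0.0251]
tool_rot: [-1.572, -0.002, -0.098]
force: [-0.7, 2.4, 9.6]
grip_width: 0.0391
```

Call:
drive_tool:
  steps: [30,0,0,15,0,30,0,0,30,0,30,0,0,40,0,30,0,10,30,0,30,4,25,9,0.5]

```text
clock: 35.98
position: [0.5463, -0.3269, 0.1539]
tool_rot: [-1.575, -0.006, -0.094]
force: [1.1, -0.0, -1.5]
grip_width: 0.0389
```

Call:
drive_tool:
  steps: [30,6,33,0,0.5,30,6,33,0,0.5,30,6,33,0,0,30,6,33,0,0,30,6,33,0,0]

```text
clock: 36.4
position: [0.5766, -0.1561, 0.149]
tool_rot: [-1.57, -0.001, -0.072]
force: [1.1, 0.5, -0.7]
grip_width: 0.0392
```

Call:
drive_tool:
  steps: [30,6,33,0,0,30,6,33,0,0,30,6,33,0,0,30,6,33,0,0,30,6,33,0,0]

```text
clock: 36.82
position: [0.6066, 0.0091, 0.149]
tool_rot: [-1.57, -0.001, -0.072]
force: [0.9, 0.2, -1.3]
grip_width: 0.039
```

Call:
drive_tool:
  steps: [30,1,33,0,0,30,0,0,0,0,30,0,0,0,0,30,0,0,0,0,30,0,0,0,0]

```text
clock: 37.23
position: [0.6074, 0.0391, 0.1482]
tool_rot: [-1.571, -0.001, -0.073]
force: [-0.2, -0.1, -2.2]
grip_width: 0.0392
```

```bash
python3 hd.py
```

```text
37.3 [607.4  39.  148. ] [-90.   -0.   -4.2]
225 150 108 88 [[-0.2, 62.4, 36.9], [-0.2, 57.5, 37.2], [-0.4, 52.5, 37.3], [-0.4, 47.4, 36.9], [-0.2, 42.2, 37.0], [-0.4, 36.9, 37.2]]
231 261 97 101 [[-0.2, 20.2, 37.1], [-0.2, 13.1, 37.2], [-0.4, 5.7, 37.0], [-0.2, -2.2, 36.8], [-0.5, -10.7, 37.5], [-0.5, -19.9, 37.0], [-0.0, -29.4, 12.7]]
```

Same hold as the last case; place with the same target (608.3, 43.3).

Call:
drive_tool:
  steps: [30,1,4,-30,0.2,30,0,0,-30,0,30,0,0,-18,0,30,0,0,-9,0,30,0,0,-4,0]

```text
clock: 37.7
position: [0.6089, 0.0431, 0.0558]
tool_rot: [-1.571, -0.001, -0.069]
force: [3.5, -1.6, -0.3]
grip_width: 0.0392
```

Call:
drive_tool:
  steps: [30,0,0,-2,0,30,0,0,0,0,30,0,0,0,0,55,0,0,0,0,55,0,0,0,0]

```text
clock: 38.12
position: [0.6083, 0.0444, 0.0548]
tool_rot: [-1.57, 0.0, -0.068]
force: [-0.1, 0.3, -0.7]
grip_width: 0.0549
```

Call:
drive_tool:
  steps: [55,0,0,0,0,55,0,0,20,0,75,0,0,35,0,85,0,0,35,0,85,0,0,0,0]

```text
clock: 38.53
position: [0.6106, 0.0439, 0.1501]
tool_rot: [-1.569, -0.006, -0.069]
force: [0.5, -1.2, 0.0]
grip_width: 0.0846
```

```bash
python3 lk.py .07
```

```text
38.6 [609.7  44.4 147.5] [-89.9  -0.2  -3.9]
(607.8, 27.6, 72.7, 38.3, np.float32(86.5)) body origin [608.9  45.1]
(847.4, 86.5, 27.1, 19.7, np.float32(154.3))
(611.8, 90.0, 37.9, 33.2, np.float32(176.9))
```

Call:
drive_tool:
  steps: [85,-7.3,0.8,0,6.9,85,-7.3,0.8,0,6.9,85,-7.3,0.8,0,6.9,85,-7.3,0.8,0,6.9,85,-7.3,0.8,0,6.9]

```text
clock: 39.0
position: [0.571, 0.0485, 0.1437]
tool_rot: [-1.57, 0.001, 0.54]
force: [1.2, -0.2, -0.6]
grip_width: 0.0849
```

Call:
drive_tool:
  steps: [85,-7.3,0.8,0,6.9,85,-7.3,0.8,0,6.9,85,-7.3,0.8,0,6.9,85,-7.3,0.8,0,6.9,85,-7.3,0.8,0,6.9]

```text
clock: 39.42
position: [0.5345, 0.0524, 0.1438]
tool_rot: [-1.57, 0.0, 1.142]
force: [-0.7, -0.8, -0.4]
grip_width: 0.0847
```

Call:
drive_tool:
  steps: [85,-7.3,0.8,0,6.9,85,-7.3,0.8,0,6.9,85,-7.3,0.8,0,7.0,85,0,0,0,0,85,0,0,0,0]

```text
clock: 39.83
position: [0.5133, 0.0546, 0.1441]
tool_rot: [-1.57, -0.0, 1.495]
force: [0.5, -0.1, -0.3]
grip_width: 0.0851
```

Call:
drive_tool:
  steps: [85,0,-1,-30,0,85,0,0,-35,0,85,0,0,-25,0,85,0,0,-7,0,85,0,0,0,0]

```text
clock: 40.25
position: [0.5127, 0.0534, 0.0457]
tool_rot: [-1.568, 0.001, 1.496]
force: [-0.3, 0.4, -0.3]
grip_width: 0.0851
```

Call:
drive_tool:
  steps: [60,0,0,0,0,55,0,0,0,0,50,0,0,0,0,45,0,0,0,0,40,0,0,0,0]
  grip_force: 45

```text
clock: 40.67
position: [0.5146, 0.0535, 0.0488]
tool_rot: [-1.574, -0.0, 1.498]
force: [1.1, -3.9, 1.7]
grip_width: 0.0399
```

Call:
drive_tool:
  steps: [35,0,0,0,0,30,0,0,0,0,28,0,0,0,0,28,0,0,0,0,28,0,0,0,0]

```text
clock: 41.08
position: [0.5144, 0.0536, 0.0486]
tool_rot: [-1.573, -0.0, 1.499]
force: [-2.1, -3.1, 20.4]
grip_width: 0.0302
```

Call:
drive_tool:
  steps: [28,0,0,0,0,28,0,0,0,0,28,0,0,0,0,28,0,0,0,0,28,0,0,0,0]

```text
clock: 41.5
position: [0.5144, 0.0536, 0.0486]
tool_rot: [-1.573, -0.0, 1.499]
force: [-1.9, -3.2, 19.6]
grip_width: 0.0309
```

Call:
drive_tool:
  steps: [45,0,0,0,0,60,0,0,0,0,85,0,0,0,0,85,0,0,0,0,85,0,0,0,0]

```text
clock: 41.92
position: [0.5135, 0.054, 0.0473]
tool_rot: [-1.571, -0.0, 1.499]
force: [0.4, 0.9, 0.3]
grip_width: 0.085
```

Call:
drive_tool:
  steps: [85,0,0,20,0,85,0,0,40,0,85,0,0,40,-7,85,8,0,0,-7,85,8,0,0,-7]

```text
clock: 42.33
position: [0.5307, 0.0543, 0.1498]
tool_rot: [-1.574, -0.003, 1.127]
force: [0.9, 0.5, 0.3]
grip_width: 0.0851
```

Call:
drive_tool:
  steps: [85,8,-0.8,0,-7,85,8,-0.8,0,-7,85,8,-0.8,0,-7,85,8,-0.8,0,-7,85,8,-0.8,0,-7]

```text
clock: 42.75
position: [0.5698, 0.05, 0.1473]
tool_rot: [-1.571, -0.0, 0.516]
force: [-0.3, 0.5, -0.2]
grip_width: 0.085
```

Call:
drive_tool:
  steps: [85,8,-0.8,0,-7,85,8,-0.8,0,-7,85,8,-0.8,0,-7,85,8,-0.8,0,-7,85,6,2,0,-5.5]

```text
clock: 43.17
position: [0.6079, 0.0484, 0.1472]
tool_rot: [-1.571, 0.0, -0.07]
force: [-0.5, -0.6, 0.1]
grip_width: 0.0851
```

```bash
python3 lk.py .07
```

```text
43.2 [608.7  49.3 147. ] [-90.   -0.   -4.3]
(608.1, 31.9, 72.9, 38.3, np.float32(86.4)) body origin [609.2  49.4]
(611.4, 86.5, 38.1, 32.7, np.float32(176.2))
(843.1, 89.6, 19.5, 18.6, np.float32(73.2))
```

Shut again (cap–body distance 54.6). Same transfer to the tower.

Call:
drive_tool:
  steps: [65,0.5,0.4,-25,0,65,0,0,-35,0,65,0,0,-23,0,65,0,0,-10,0,65,0,0,0,0]
  grip_force: 60

```text
clock: 43.63
position: [0.6067, 0.0489, 0.0525]
tool_rot: [-1.571, 0.003, -0.061]
force: [-0.3, -0.6, -1.0]
grip_width: 0.065
```

Call:
drive_tool:
  steps: [30,0,0,0,0,30,0,0,0,0,30,0,0,0,0,30,0,0,0,0,30,0,0,0,0]

```text
clock: 44.05
position: [0.6092, 0.0489, 0.0561]
tool_rot: [-1.57, -0.003, -0.063]
force: [1.1, -0.9, 8.8]
grip_width: 0.0394
```

Call:
drive_tool:
  steps: [30,0,0,12,0,30,0,0,25,0,30,0,0,35,0,30,0,0,40,0,30,0,0,40,0]

```text
clock: 44.47
position: [0.6074, 0.0486, 0.2088]
tool_rot: [-1.571, 0.0, -0.063]
force: [0.2, 0.4, -0.0]
grip_width: 0.0392
```

Call:
drive_tool:
  steps: [30,-10,17,34,7,30,-10,18,0,7,30,-10,18,0,7,30,-10,18,0,7,30,-10,18,0,7]

```text
clock: 44.88
position: [0.5572, 0.1387, 0.2416]
tool_rot: [-1.571, -0.001, 0.554]
force: [0.4, -0.0, -1.3]
grip_width: 0.0391
```

Call:
drive_tool:
  steps: [30,-11,18,0,7,30,-10,18,0,7,30,-10,18,0,7,30,-10,18,0,7,30,-11,18,0,7]

```text
clock: 45.3
position: [0.5054, 0.2285, 0.2414]
tool_rot: [-1.571, -0.001, 1.165]
force: [0.3, 1.0, -2.1]
grip_width: 0.0389
```

Call:
drive_tool:
  steps: [30,-10,17,0,7,30,-10,17,0,7,30,-10,17,0,7,30,-11,16,0,7,30,0,0,0,0]

```text
clock: 45.72
position: [0.4628, 0.298, 0.2412]
tool_rot: [-1.571, -0.002, 1.66]
force: [-0.2, 0.0, -2.0]
grip_width: 0.0392
```

Call:
drive_tool:
  steps: [30,0,0,0,0,30,0,0,0,0,30,0,0,0,0,30,0,0,0,0,30,0,0,0,0]

```text
clock: 46.13
position: [0.4653, 0.2944, 0.2404]
tool_rot: [-1.571, 0.0, 1.646]
force: [-0.0, 0.6, -1.0]
grip_width: 0.039
```

```bash
python3 hd.py;  python3 - <<'E'
from h import *
f=grab('top')
for c in cases(f,roi=(285,165,425,255)): print(c)
E
```

```text
46.2 [465.2 294.5 240.3] [-90.    0.   94.3]
227 173 105 85 [[0.3, 53.9, 36.4], [0.3, 48.9, 36.7], [0.1, 43.7, 36.8], [0.1, 38.5, 36.6], [0.3, 33.0, 36.8], [0.2, 27.4, 36.6]]
232 261 96 101 [[0.4, 19.9, 36.3], [0.2, 12.9, 36.8], [0.4, 5.4, 36.5], [0.2, -2.5, 36.3], [0.2, -11.0, 36.6], [0.4, -20.1, 36.5], [0.2, -29.6, 12.7]]
(455.3, -332.8, 38.5, 33.5, np.float32(17.7), [375.0, 226.0])
(474.9, -392.8, 74.6, 38.6, np.float32(109.1), [395.0, 220.0])
```

Call:
drive_tool:
  steps: [30,0.6,0.9,-15,0,30,0,0,-15,0,30,0,0,-5,0,30,0,0,-4,0,30,0,0,-4,0]

```text
clock: 46.65
position: [0.4658, 0.2957, 0.1974]
tool_rot: [-1.571, -0.0, 1.647]
force: [0.1, 0.0, -1.0]
grip_width: 0.0392
```

Call:
drive_tool:
  steps: [30,0,0,-3,0,30,0,0,-3,0,30,0,0,-3,0,30,0,0,-3,0,30,0,0,-3,0]

```text
clock: 47.07
position: [0.4658, 0.2959, 0.1823]
tool_rot: [-1.571, -0.0, 1.647]
force: [0.4, 0.5, 2.3]
grip_width: 0.0393
```

Call:
drive_tool:
  steps: [30,0,0,-7,0,30,0,0,-7,0,30,0,0,-7,0,30,0,0,-6,0,30,0,0,-4,0]

```text
clock: 47.48
position: [0.4657, 0.2958, 0.1504]
tool_rot: [-1.571, 0.0, 1.648]
force: [1.9, 1.0, 4.6]
grip_width: 0.0391
```

Call:
drive_tool:
  steps: [30,0,0,0,0,52,0,0,0,0,52,0,0,0,0,52,0,0,0,0,52,0,0,10,0]

```text
clock: 47.9
position: [0.4649, 0.2954, 0.1605]
tool_rot: [-1.569, 0.001, 1.648]
force: [0.0, 0.7, -0.4]
grip_width: 0.0519
```

Call:
drive_tool:
  steps: [55,0,0,30,0,55,0,0,35,0,60,0,0,30,0,85,0,0,0,0,85,0,0,0,0]

```text
clock: 48.32
position: [0.4661, 0.2962, 0.2586]
tool_rot: [-1.574, -0.002, 1.647]
force: [0.8, 0.4, -1.3]
grip_width: 0.0814
```

```bash
python3 lk.py .166
```

```text
48.4 [465.5 295.9 257.2] [-90.1  -0.1  94.4]
(471.7, 506.1, 30.9, 23.5, np.float32(170.5))
(481.1, 297.1, 70.9, 37.7, np.float32(4.6)) body origin [498.5 298.5]
(427.5, 292.5, 37.6, 32.8, np.float32(95.3))
(394.3, 215.1, 24.6, 12.7, np.float32(2.2))
(395.5, 191.1, 52.0, 44.0, np.float32(2.3))
(349.9, 462.7, 26.9, 19.5, np.float32(2.9))
```

Call:
drive_tool:
  steps: [85,2,-33.5,0,-3.8,85,2,-33.5,0,-3.8,85,2,-33.5,0,-3.8,85,2,-33.5,0,-3.8,85,2,-33.5,0,-3.8]

```text
clock: 48.78
position: [0.4748, 0.1266, 0.2556]
tool_rot: [-1.57, 0.001, 1.313]
force: [0.9, 0.1, 0.6]
grip_width: 0.0852
```

Call:
drive_tool:
  steps: [85,2,-33.5,0,-3.8,85,2,-33.5,0,-3.8,85,2,-33.5,0,-3.8,85,2,-33.5,0,-3.8,85,2,-33.5,0,-3.8]

```text
clock: 49.2
position: [0.4848, -0.0408, 0.2557]
tool_rot: [-1.57, 0.001, 0.981]
force: [-0.4, -0.3, -0.3]
grip_width: 0.0849
```

Call:
drive_tool:
  steps: [85,-2,-33.5,0,-3.8,85,-2,-33.5,0,-3.8,85,-2,-33.5,0,-3.8,85,-2,-33.5,0,-3.8,85,-2,-33.5,0,-3.8]

```text
clock: 49.62
position: [0.4747, -0.2081, 0.2556]
tool_rot: [-1.57, 0.001, 0.65]
force: [1.1, 0.3, 0.5]
grip_width: 0.0851
```

Call:
drive_tool:
  steps: [85,-1,-33.5,-6,-3.8,75,-1,-33.5,-6,-3.8,70,-1,-33.5,-6,-3.8,65,-1,-33.5,-6,-3.8,60,-1,-33.5,-6,-3.8]

```text
clock: 50.03
position: [0.4698, -0.3755, 0.225]
tool_rot: [-1.569, 0.001, 0.318]
force: [1.4, 0.5, 1.3]
grip_width: 0.0599
```

Call:
drive_tool:
  steps: [70,0,0,0,0,70,0,0,0,0,70,0,0,0,0,70,0,0,0,0,70,0,0,0,0]

```text
clock: 50.45
position: [0.471, -0.3731, 0.2263]
tool_rot: [-1.57, -0.0, 0.323]
force: [0.2, 0.1, 0.3]
grip_width: 0.0704
```

```bash
python3 lk.py
```

```text
50.5 [ 471.  -373.2  226.5] [-90.   -0.   18.5]
(476.7, -394.2, 73.7, 38.7, np.float32(107.7)) body origin [ 471.4 -377.5]
(457.2, -334.1, 39.5, 33.3, np.float32(18.4))
(496.9, -273.7, 63.2, 32.9, np.float32(81.8)) body origin [ 499.4 -256.4]
(709.7, -165.6, 118.2, 68.5, np.float32(80.1)) body origin [ 712.7 -148.4]
```

Call:
drive_tool:
  steps: [70,-0.2,-4,-30,-0.4,70,0,0,-35,0,70,0,0,-35,0,70,0,0,-35,0,70,0,0,-30,0]

```text
clock: 50.92
position: [0.4704, -0.3771, 0.0594]
tool_rot: [-1.57, 0.0, 0.315]
force: [0.4, 0.2, -0.5]
grip_width: 0.0697
```

Call:
drive_tool:
  steps: [70,0,0,-25,0,70,0,0,-13,0,70,0,0,0,0,30,0,0,0,0,30,0,0,0,0]

```text
clock: 51.33
position: [0.4711, -0.3787, 0.0249]
tool_rot: [-1.572, -0.001, 0.314]
force: [0.0, 0.4, -0.0]
grip_width: 0.047
```

Call:
drive_tool:
  steps: [30,0,0,0,0,30,0,0,0,0,30,0,0,0,0,30,0,0,0,0,30,0,0,0,0]

```text
clock: 51.75
position: [0.4712, -0.3787, 0.0252]
tool_rot: [-1.573, -0.002, 0.314]
force: [-1.7, 0.4, 7.3]
grip_width: 0.0394
```

Call:
drive_tool:
  steps: [30,0,0,15,0,30,0,0,30,0,30,0,0,40,0,30,4,10,30,0,30,8,25,9,-2]

```text
clock: 52.17
position: [0.4823, -0.3472, 0.1539]
tool_rot: [-1.577, -0.004, 0.275]
force: [1.6, -0.7, -1.6]
grip_width: 0.0389
```

Call:
drive_tool:
  steps: [30,10,32,0,-2,30,10,32,0,-2,30,10,32,0,-2,30,10,32,0,-2,30,10,32,0,-2]

```text
clock: 52.58
position: [0.5328, -0.1815, 0.1492]
tool_rot: [-1.571, -0.002, 0.103]
force: [0.3, 0.1, -1.4]
grip_width: 0.0394
```

Call:
drive_tool:
  steps: [30,10,32,0,-2,30,10,32,0,-2,30,10,32,0,-2,30,10,32,0,-2,30,10,32,0,-2]

```text
clock: 53.0
position: [0.5828, -0.0212, 0.1493]
tool_rot: [-1.57, -0.002, -0.072]
force: [-0.2, -0.2, -2.0]
grip_width: 0.0389
```

Call:
drive_tool:
  steps: [30,12,32,0,-0.2,30,12,31,0,0,30,0,0,0,0,30,0,0,0,0,30,0,0,0,0]

```text
clock: 53.42
position: [0.6063, 0.0395, 0.1486]
tool_rot: [-1.571, -0.001, -0.073]
force: [-0.1, -0.0, -1.8]
grip_width: 0.0392
```

```bash
python3 hd.py
```

```text
53.5 [606.2  38.9 148.5] [-90.   -0.   -4.3]
225 149 108 89 [[-0.6, 63.2, 36.9], [-0.4, 58.3, 36.9], [-0.4, 53.3, 37.2], [-0.4, 48.2, 36.9], [-0.4, 43.1, 37.4], [-0.4, 37.7, 37.1], [-0.4, 32.3, 37.0]]
231 260 97 102 [[-0.4, 21.1, 36.7], [-0.4, 13.6, 36.8], [-0.2, 5.7, 36.6], [-0.2, -2.7, 36.9], [-0.4, -11.9, 36.8], [-0.4, -21.8, 37.3]]
```

Call:
drive_tool:
  steps: [30,2.2,3.4,-30,0.2,30,0,0,-30,0,30,0,0,-18,0,30,0,0,-9,0,30,0,0,-4,0]

```text
clock: 53.88
position: [0.6089, 0.0419, 0.0562]
tool_rot: [-1.571, -0.001, -0.071]
force: [2.5, -0.2, -0.8]
grip_width: 0.039
```

Call:
drive_tool:
  steps: [30,0,0,-2.5,0,30,0,0,0,0,30,0,0,0,0,55,0,0,0,0,55,0,0,0,0]

```text
clock: 54.3
position: [0.6086, 0.0432, 0.0544]
tool_rot: [-1.57, -0.0, -0.07]
force: [-0.1, -0.6, -0.7]
grip_width: 0.055
```

Call:
drive_tool:
  steps: [55,0,0,0,0,55,0,0,20,0,75,0,0,35,0,85,0,0,35,0,85,0,0,0,0]

```text
clock: 54.72
position: [0.6107, 0.0426, 0.1495]
tool_rot: [-1.57, -0.006, -0.071]
force: [-0.7, -0.2, 0.8]
grip_width: 0.0852
```

```bash
python3 lk.py .07
```

```text
54.8 [609.9  43.2 146.9] [-89.9  -0.2  -4. ]
(607.9, 26.5, 72.7, 38.3, np.float32(85.9)) body origin [609.2  44. ]
(846.7, 87.7, 25.6, 19.3, np.float32(163.4))
(612.0, 89.1, 38.0, 33.1, np.float32(176.8))
```

Call:
drive_tool:
  steps: [85,-7.3,0.8,0,6.9,85,-7.3,0.8,0,6.9,85,-7.3,0.8,0,6.9,85,-7.3,0.8,0,6.9,85,-7.3,0.8,0,6.9]

```text
clock: 55.18
position: [0.5713, 0.0474, 0.1432]
tool_rot: [-1.57, 0.001, 0.539]
force: [0.4, -0.0, -0.1]
grip_width: 0.085
```

Call:
drive_tool:
  steps: [85,-7.3,0.8,0,6.9,85,-7.3,0.8,0,6.9,85,-7.3,0.8,0,6.9,85,-7.3,0.8,0,6.9,85,-7.3,0.8,0,6.9]

```text
clock: 55.6
position: [0.5348, 0.0514, 0.1433]
tool_rot: [-1.57, 0.0, 1.141]
force: [-0.6, -0.8, -0.0]
grip_width: 0.085
```

Call:
drive_tool:
  steps: [85,-7.3,0.8,0,6.9,85,-7.3,0.8,0,6.9,85,-7.3,0.8,0,7.0,85,0,0,0,0,85,0,0,0,0]

```text
clock: 56.02
position: [0.5136, 0.0536, 0.1437]
tool_rot: [-1.57, -0.0, 1.494]
force: [-0.4, -0.3, 0.8]
grip_width: 0.0848
```

Call:
drive_tool:
  steps: [85,0,0,-30,0,85,0,0,-35,0,85,0,0,-25,0,85,0,0,-7,0,85,0,0,0,0]

```text
clock: 56.43
position: [0.513, 0.0531, 0.0453]
tool_rot: [-1.568, 0.001, 1.494]
force: [0.8, 0.2, 0.1]
grip_width: 0.0852
```

Call:
drive_tool:
  steps: [60,0,0,0,0,55,0,0,0,0,50,0,0,0,0,45,0,0,0,0,40,0,0,0,0]
  grip_force: 45

```text
clock: 56.85
position: [0.5148, 0.0534, 0.0482]
tool_rot: [-1.574, -0.0, 1.497]
force: [1.9, -2.6, 1.7]
grip_width: 0.0402
```

Call:
drive_tool:
  steps: [35,0,0,0,0,30,0,0,0,0,28,0,0,0,0,28,0,0,0,0,28,0,0,0,0]

```text
clock: 57.27
position: [0.5146, 0.0536, 0.0482]
tool_rot: [-1.573, -0.001, 1.497]
force: [-2.1, -2.2, 20.5]
grip_width: 0.0305
```

Call:
drive_tool:
  steps: [28,0,0,0,0,28,0,0,0,0,28,0,0,0,0,28,0,0,0,0,28,0,0,0,0]

```text
clock: 57.68
position: [0.5146, 0.0536, 0.0482]
tool_rot: [-1.573, -0.001, 1.498]
force: [-1.4, -3.0, 19.5]
grip_width: 0.0309
```

Call:
drive_tool:
  steps: [45,0,0,0,0,60,0,0,0,0,85,0,0,0,0,85,0,0,0,0,85,0,0,0,0]

```text
clock: 58.1
position: [0.5136, 0.0539, 0.0468]
tool_rot: [-1.571, -0.0, 1.498]
force: [0.3, 0.1, -0.3]
grip_width: 0.0852
```

Call:
drive_tool:
  steps: [85,0,0,20,0,85,0,0,40,0,85,0,0,40,-7,85,8,0,0,-7,85,8,0,0,-7]

```text
clock: 58.52
position: [0.5308, 0.0543, 0.1492]
tool_rot: [-1.573, -0.003, 1.125]
force: [0.2, -0.3, -1.0]
grip_width: 0.0854
```

Call:
drive_tool:
  steps: [85,8,-0.8,0,-7,85,8,-0.8,0,-7,85,8,-0.8,0,-7,85,8,-0.8,0,-7,85,8,-0.8,0,-7]

```text
clock: 58.93
position: [0.57, 0.0499, 0.1468]
tool_rot: [-1.57, -0.0, 0.514]
force: [-1.2, 0.1, 0.0]
grip_width: 0.085
```

Call:
drive_tool:
  steps: [85,8,-0.8,0,-7,85,8,-0.8,0,-7,85,8,-0.8,0,-7,85,8,-0.8,0,-7,85,6,2,0,-5.5]

```text
clock: 59.35
position: [0.6081, 0.0483, 0.1467]
tool_rot: [-1.571, 0.0, -0.071]
force: [0.0, 0.4, 0.7]
grip_width: 0.0848
```

```bash
python3 lk.py .07
```

```text
59.4 [608.9  49.2 146.5] [-90.   -0.   -4.4]
(608.2, 32.0, 72.8, 38.3, np.float32(86.1)) body origin [609.4  49.5]
(611.9, 86.5, 38.2, 32.6, np.float32(176.0))
```

Call:
drive_tool:
  steps: [65,0.4,0.4,-25,0.1,65,0,0,-35,0,65,0,0,-22.5,0,65,0,0,-10,0,65,0,0,0,0]
  grip_force: 60

```text
clock: 59.82
position: [0.6069, 0.0488, 0.0526]
tool_rot: [-1.571, 0.003, -0.061]
force: [-0.0, 0.0, 0.1]
grip_width: 0.0653
```

Call:
drive_tool:
  steps: [30,0,0,0,0,30,0,0,0,0,30,0,0,0,0,30,0,0,0,0,30,0,0,0,0]

```text
clock: 60.23
position: [0.6092, 0.0487, 0.0561]
tool_rot: [-1.57, -0.003, -0.063]
force: [0.7, -1.4, 9.3]
grip_width: 0.0387
```

Call:
drive_tool:
  steps: [30,0,0,12,0,30,0,0,25,0,30,0,0,35,0,30,0,0,40,0,30,0,0,40,0]

```text
clock: 60.65
position: [0.6074, 0.0486, 0.2089]
tool_rot: [-1.571, 0.0, -0.063]
force: [0.8, 1.5, -1.6]
grip_width: 0.0391
```

Call:
drive_tool:
  steps: [30,-10,17,34,7,30,-10,18,0,7,30,-10,18,0,7,30,-10,18,0,7,30,-10,18,0,7]

```text
clock: 61.07
position: [0.5573, 0.1385, 0.2415]
tool_rot: [-1.571, -0.001, 0.554]
force: [0.3, 0.2, -1.0]
grip_width: 0.0388
```

Call:
drive_tool:
  steps: [30,-11,18,0,7,30,-10,18,0,7,30,-10,18,0,7,30,-10,18,0,7,30,-11,18,0,7]

```text
clock: 61.48
position: [0.5054, 0.2283, 0.2414]
tool_rot: [-1.571, -0.001, 1.165]
force: [0.5, -0.0, -3.0]
grip_width: 0.0397
```

Call:
drive_tool:
  steps: [30,-10,17,0,7,30,-10,17,0,7,30,-10,17,0,7,30,-11,16,0,7,30,0,0,0,0]

```text
clock: 61.9
position: [0.4629, 0.2978, 0.2412]
tool_rot: [-1.571, -0.002, 1.659]
force: [-0.9, 1.4, -1.6]
grip_width: 0.0388
```

Call:
drive_tool:
  steps: [30,0,0,0,0,30,0,0,0,0,30,0,0,0,0,30,0,0,0,0,30,0,0,0,0]

```text
clock: 62.32
position: [0.4653, 0.2943, 0.2404]
tool_rot: [-1.571, 0.0, 1.646]
force: [-0.5, 0.1, -2.5]
grip_width: 0.0393
```

```bash
python3 hd.py
```

```text
62.4 [465.3 294.4 240.3] [-90.    0.   94.3]
227 173 105 84 [[0.2, 53.9, 36.4], [0.2, 48.9, 36.7], [0.0, 43.8, 36.8], [0.0, 38.5, 36.6], [0.2, 33.1, 36.8], [0.2, 27.4, 36.6]]
232 261 96 101 [[0.2, 19.9, 36.7], [0.2, 12.9, 36.8], [0.4, 5.4, 36.5], [0.2, -2.5, 36.3], [0.2, -10.9, 36.6], [0.4, -20.1, 36.5], [0.2, -29.6, 12.7]]
```

Call:
drive_tool:
  steps: [30,0.6,1,-15,0,30,0,0,-15,0,30,0,0,-5,0,30,0,0,-4,0,30,0,0,-4,0]

```text
clock: 62.78
position: [0.4659, 0.2957, 0.1973]
tool_rot: [-1.571, 0.0, 1.647]
force: [-0.8, 1.1, -1.3]
grip_width: 0.039
```

Call:
drive_tool:
  steps: [30,0,0,-3,0,30,0,0,-3,0,30,0,0,-3,0,30,0,0,-3,0,30,0,0,-3,0]

```text
clock: 63.2
position: [0.4659, 0.2959, 0.1824]
tool_rot: [-1.571, -0.0, 1.647]
force: [0.1, -1.3, 1.2]
grip_width: 0.0386
```

Call:
drive_tool:
  steps: [30,0,0,-6,0,30,0,0,-6,0,30,0,0,-5,0,30,0,0,-3,0,30,0,0,-1.5,0]

```text
clock: 63.62
position: [0.4658, 0.2958, 0.1602]
tool_rot: [-1.571, 0.0, 1.647]
force: [0.8, 1.4, 1.5]
grip_width: 0.0394
```

Call:
drive_tool:
  steps: [30,0,0,0,0,52,0,0,0,0,52,0,0,0,0,52,0,0,0,0,52,0,0,10,0]

```text
clock: 64.03
position: [0.465, 0.2955, 0.1699]
tool_rot: [-1.569, 0.001, 1.648]
force: [-0.3, -0.9, -0.4]
grip_width: 0.0518
```

Call:
drive_tool:
  steps: [55,0,0,30,0,55,0,0,35,0,60,0,0,30,0,85,0,0,0,0,85,0,0,0,0]

```text
clock: 64.45
position: [0.4662, 0.2962, 0.268]
tool_rot: [-1.573, -0.002, 1.648]
force: [-0.5, -0.2, 0.0]
grip_width: 0.081
```

```bash
python3 lk.py .176; python3 tw.py .4653 .2956 4.3 t5.png
```

```text
64.5 [465.6 295.9 266.6] [-90.   -0.1  94.4]
(469.3, 499.6, 29.8, 22.3, np.float32(171.3))
(481.3, 297.3, 71.7, 37.7, np.float32(4.8)) body origin [498.7 298.8]
(427.6, 292.7, 37.6, 32.1, np.float32(94.4))
(394.4, 217.1, 24.5, 13.3, np.float32(2.5))
(395.2, 194.9, 50.7, 42.1, np.float32(1.2))
(350.9, 457.4, 26.2, 19.0, np.float32(0.8))
64.55 [465.3 295.8 265.8] 94.40993278351156
```

View pics/t5.png

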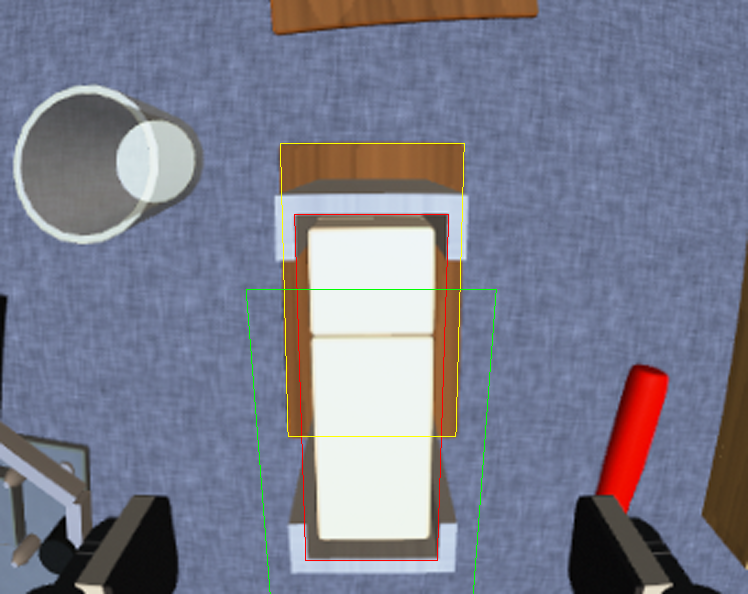

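Call:
drive_tool:
  steps: [85,0,0,35,0,85,0,-30,30,0,85,0,-40,0,0,85,0,-40,0,0,85,0,-40,0,0]

```text
clock: 64.97
position: [0.465, 0.1447, 0.3297]
tool_rot: [-1.57, 0.0, 1.648]
force: [0.5, -0.2, -0.4]
grip_width: 0.0852
```

Call:
drive_tool:
  steps: [85,0,-40,0,0,85,0,-40,0,0,85,0,-40,0,0,85,0,-40,0,0,85,0,-40,0,0]

```text
clock: 65.38
position: [0.4648, -0.0555, 0.3297]
tool_rot: [-1.57, -0.0, 1.648]
force: [0.8, 0.9, -0.2]
grip_width: 0.085
```

Call:
drive_tool:
  steps: [85,0,-40,0,0,85,0,-40,0,0,85,0,-40,0,0,85,0,0,0,0,85,0,0,0,0]

```text
clock: 65.8
position: [0.4647, -0.1758, 0.3295]
tool_rot: [-1.569, 0.001, 1.643]
force: [0.4, 1.3, -0.2]
grip_width: 0.0849
```

```bash
python3 - <<'E'
from h import *
f=grab('scene','s9.png'); g=grab('top','top9.png')
a=cv2.resize(f['frame'][200:400,160:420,::-1],(520,400),interpolation=cv2.INTER_CUBIC)
b=cv2.resize(g['frame'][100:270,100:300,::-1],(280,238)); b=cv2.copyMakeBorder(b,0,162,0,0,0)
cv2.imwrite('pics/fin.png',np.hstack([a,b])); print(monitor.observe()['position'])
for c in cases(g,roi=(285,165,425,255)): print(c)
E
```

```text
[ 0.46547859 -0.1730376   0.3295567 ]
```

View pics/fin.png

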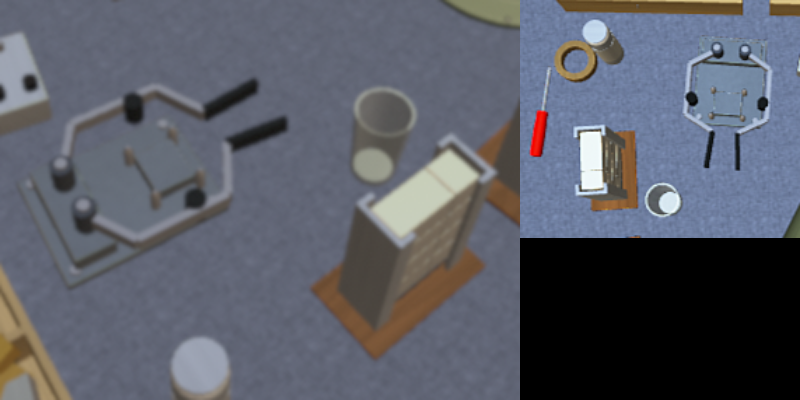

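```bash
python3 -c "
from workcell import workorder; print(workorder.job_done())"
```

```text
the job is handed in; nothing more can be done
None
```

All four cases were shut in the press and stacked flat in the smaller tower, and the job is handed in at about 66 s on the robot's clock.

- **Caps:** After each squeeze the wrist camera put the cap and body centres about 54.5 mm apart, against 55 mm for a shut case. The handles stopped at about 31 mm each time. From the description I expected nearer 34 mm, so those two figures disagree, but the camera showed every cap closed.
- **Tower:** I pushed the top of the pile to about 174 mm, 6 mm below the rim. That height is worked out from the tool position and the grip height. The last picture shows the top case level between the channels and not above the rim, but it is too blurred to measure to the millimetre.
- **Press:** The handles are open and the cradle is empty.
- **Standing things:** The last pictures show the glass and spray can upright where they were. I didn't look at the carton again at the end; every path stayed well clear of it.
- **Disturbances:** One case was knocked about 8 mm aside during the run, so I located it again before picking it up. I saw no loss of grip.
- **Stall:** The final overhead picture shows no white case left where they lay.

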